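Fasten the logger's cover with its quarter-turn stud

ROBOT

A 6-joint arm with a two-finger parallel gripper is mounted at the origin on the work surface; the furniture and walls round the work are solid. World frame = base frame: x ahead of the robot, y to its left, z up, the work surface at z = 0. Lengths are in m, angles in rad, forces in N, time in s.
With the tool pointing down it reaches from about 0.375 to 0.9 m from the base axis. Payload 3.1 kg.
Tool frame: the origin (TCP) lies midway between the tips of the shut fingers; the grasp point (between the pads) lies 19 mm behind it (manip.hold_point_z is the distance from the TCP to the grasp point, in m); x points along the fingers, y is the direction in which the jaws open and shut, and the axes are right-handed (so a half turn about x gives the same grasp; the last joint's range is limited). The gripper opens to 85 mm and grips with 20 to 120 N. Pads are 22 mm wide; open, the fingers measure 114 mm over their backs; the gripper's body (76 mm by 85 mm) begins 54 mm behind the grasp point. The pads swing forward as they close: fully open they stand 13 mm farther back than shut.
Start: joints at [0.561, 0.527, 1.433, -0, 1.181, -0.178], TCP at [0.462, 0.421, 0.231] pointing down, gripper open.
Joint ranges: [-3.08, 3.08], [-0.75, 2.2], [0.22, 2.44], [-1.43, 4.57], [0, 2.65], [-2.85, 2.85]. Speed limits (rad/s): [2.79, 2.79, 3.14, 3.14, 3.14, 3.14].

INTERFACE

Orientations are given as a unit quaternion [x, y, z, w].
In Python, from station import manip, snapshot gives the robot as it stands.
- The arm moves only by the shell command python3 -m crank 'ROWS' [FORCE]. ROWS is JSON, a list of rows, each a list of 5 numbers: the finger opening in m, from 0 to 0.0854, then the shift along the tool's x, y, z in m, then the turn about the tool's x in rad. In form: [[grip, tx, ty, tz, yaw], ...]. A call has 1 to 5 rows; each row shifts and turns the commanded pose from where the row before left it, along the tool's axes as they then stand; what a row does not reach is not made up. A row lasts 1/10 s, in which the tool goes at most 50 mm and 8.59 degrees, less where a joint would pass 70% of its speed; a pose out of reach is approached as far as the arm can. A call is refused whole if a number of a shift passes 0.05 or a number of a turn 0.15, either way. A call with a gripper value outside its range is refused whole. The fingers move at their own pace and stop on an object; FORCE is the grip in N (left out, the last holds). Time passes only in rows, so rows that do not move let the fingers close. It gives the time, the measured TCP pose, the force and the opening at its end, in the units of the state.
- manip.sense(): the state, without advancing time (a new reading comes with each control period).
- snapshot(name): name is "scene" or "side" or "wrist"; returns a dict with "image" (400x640x3 uint8, blue, green, red), "range_z" (400x640 float32, m along the optical axis (not along the pixel's ray), 0 where there is no reading), "vertical_fov" (degrees; the focal length in pixels is half the picture's height over the tangent of half this angle, whatever the lens; pixels are square), "cx", "cy" (the principal point, pixels), "extrinsics" (4x4, takes a point from world to camera coordinates); the wrist camera has in their place "T_tool_cam" (4x4, takes a point from camera to tool coordinates, whose origin is the TCP and whose axes are the tool frame's). Camera axes: x right, y up, looking along -z (the intrinsics and any distortion apply to the point x, -y, -z); pixel columns grow to the right and rows downward; lengths in m; the calibration is good to about 2 mm. A picture is of the moment at which its call begins: read the wrist's pose just before it.
- manip.sign_off(): hands the job in, once; it reports no verdict.
The state is a dict: "t": time; "q": joint angles; "qd": joint speeds; "tau": joint torques, N m; "tcp_pos": TCP position; "tool_rot": TCP orientation; "force": force on the tool from outside, world axes, zero at the start; "ft_torque": the same for the moment, N m; "finger_gap": opening from 0.0 (shut) to 1.0 (fully open).
Only numpy, scipy, OpenCV 4.12 (cv2) and the standard library are available. Lean on these libraries where they do the work, as an engineer would, in place of code of your own. Each camera call takes 0.05 s, during which the arm holds its last target.

TASK

The field logger has fresh batteries, but one of its two cover studs, the one that still stands proud, is not fastened. Take the slotted-stud key from its stand, set its blade in that stud's slot, press the stud in gently against its inner stop and turn it clockwise (a short quarter turn, 40 to 80 degrees) until you feel it drop into its catch, where it stays level with its fellow, without forcing it; then put the key back upright in its stand, fully down. Work on the logger with the key only and leave the other things on the table where they are.

Things in the scene. Friction and masses are not known exactly. Their poses are not given: they have to be found in the camera images.
- logger: Grey box 88 (x) x 124 mm (y), fixed to the table; origin under its centre at table height. Metal cover on top, its face 58 mm above the table. On the cover two slotted round studs 30 mm across, 34 mm either side of the centre along y: the -y one is open, to be fastened; the +y one is home and fixed, its head 4.5 mm above the cover. Sockets reach 10 mm out of the -x face.
- stud_slot (a point): Centre of the open stud's flat top, on its axis; z up along the axis, x along the slot (the slot is the same either way round), and it turns and sinks with the stud. Slot right across the 30 mm head, 4.2 mm wide (mouth chamfered to 6 mm), 4.5 mm deep. Open, the top stands 6.5 mm above the cover.
- stud_press (a joint): How far the stud is pressed in, m; 0 = proud. A spring pushes it out: 2 N at 0, 0.8 N more per mm. It meets a firm inner stop 5 to 8 mm in, varying, and turns past the play only in the last 1.3 mm before that stop. A push of 9 to 12 N holds it on the stop. Let go when fastened it springs back to about 0.002 and stays, held by the catch; let go too soon it stays deeper than 0.003.
- stud_turn (a joint): Turn of the stud, rad, growing clockwise seen from above; starts between 0 and 0.15 (slot roughly along the logger's x), free play up to 0.17 at least. The catch lies between 0.83 and 1.37, differing from case to case, with a solid stop right behind it; the pocket gives about 0.045 rad of play either way.
- key: Stud key, 91 mm long, 60 g, blade down in its stand. Origin at the centre of the blade's lower end, z up to the handle, x along the blade's width. Blade 24 mm wide (x), 2.6 mm thick (y), 12 mm long; shank 9 mm round; flange 40 mm across from 45 to 49 mm up; flat black handle 34 mm wide (x), 10 mm thick (y), from 49 to 91 mm. Grip it across the 10 mm.
- key_stand: Grey block 56 x 56 x 50 mm, fixed; origin under its centre at table height. An upright hole, 30 mm (its x) by 14 mm (its y), goes right through its centre, mouth at 50 mm with a 2 mm chamfer. The key hangs in it by its flange, the blade's end 5 mm above the table.
- battery_1: Used AA cell, 14 x 49 mm, lying behind the logger; bystander, origin under its middle.
- battery_2: Second used AA cell, likewise; bystander.
- petri_1: Petri dish, 68 mm across, 12 mm high; bystander, origin under its centre.
- vial_4: Small vial standing, 20 mm across, 56 mm high; bystander, origin under its centre.
- clear_pot: Clear pot with frosted cap, 45 mm across, 67 mm high; bystander, origin under its centre.
There are look-alikes about, which are no part of the job. Leave any orange or red look-alike of the key alone. Of the things like the key_stand, leave any that is red; of the rest the larger one is meant.

How it is judged:
By the outcome, as a careful person would: the job done as asked, in the order asked, and still so for the second after the job is handed in, with the robot touching nothing.
It also fails if it takes over 72 s, if anything falls off the work surface, if the arm or the gripper's body presses on something with over 40 N, if the wrist force passes 120 N, or if a joint passes its speed limit or range.

## Working session

There is one attempt and no reset: what is moved stays moved. The work goes in short steps, Python scripts to look and compute and a shell command to move; the robot and the scene stay as the last step left them, time stands still between calls to the robot, and variables do not carry over. Pictures are saved under pics/ and viewed, and the job is handed in when it is done.

```bash
ls -la; mkdir -p pics
python3 - <<'E'
from station import manip, snapshot
import cv2
s=manip.sense()
print({k:(v if not hasattr(v,'round') else v) for k,v in s.items()})
print(manip.hold_point_z)
for n in ["scene","side","wrist"]:
    d=snapshot(n); cv2.imwrite(f"pics/{n}0.png",d["image"]); print(n,d["vertical_fov"],d["cx"],d["cy"],[k for k in d]); print(d.get("extrinsics",d.get("T_tool_cam")))
E
```

```text
total 12
drwxr-xr-x  3 agent agent 4096 Dec  6 18:30 .
drwxr-xr-x 23 root  root  4096 Dec  6 18:30 ..
drwxr-xr-x  2 agent agent 4096 Dec  6 18:30 pics
{'t': 0.0, 'q': array([ 5.61501487e-01,  5.28477123e-01,  1.43390465e+00, -2.83670699e-05,
        1.18135906e+00, -1.78482419e-01]), 'qd': array([ 0.00047891, -0.00094641, -0.00076101,  0.0014639 , -0.00041136,
       -0.00067566]), 'tau': array([ 1.36493203e-03, -4.42342222e+01, -1.78026026e+01, -1.36552321e-04,
        8.33504309e-03, -1.95614217e-05]), 'tcp_pos': array([0.46091928, 0.42106383, 0.23032612]), 'tool_rot': array([ 0.28472287,  0.64738758, -0.28599214,  0.64655294]), 'force': array([ 0.83183443, -0.42273065, -0.62465637]), 'ft_torque': array([0.02407037, 0.01122833, 0.00348985]), 'finger_gap': 1.0022005236098575}
0.0187
scene 42.67075360835317 322.13960345337415 201.495088562715 ['image', 'range_z', 'vertical_fov', 'cx', 'cy', 'extrinsics']
[[ 0.99841445  0.05279491  0.0195263  -0.52698558]
 [-0.03986495  0.41827296  0.90744615 -0.04169073]
 [ 0.03974121 -0.90678577  0.41971444 -1.12226921]
 [ 0.          0.          0.          1.        ]]
side 55.45712698645048 324.41534804269094 200.2965452740689 ['image', 'range_z', 'vertical_fov', 'cx', 'cy', 'extrinsics']
[[ 0.99537075 -0.09399644  0.02004355 -0.51314099]
 [ 0.04602016  0.64921964  0.75920748 -0.10098708]
 [-0.08437546 -0.75477051  0.65053997 -0.83565986]
 [ 0.          0.          0.          1.        ]]
wrist 60.87404575475367 314.5744647667901 198.7197077659744 ['image', 'range_z', 'vertical_fov', 'cx', 'cy', 'T_tool_cam']
[[-7.88782329e-04  2.57931675e-01 -9.66162838e-01 -1.43191791e-01]
 [ 9.99998905e-01 -1.00658122e-03 -1.08512831e-03  9.08325504e-04]
 [-1.25241033e-03 -9.66162635e-01 -2.57930598e-01 -6.47103985e-02]
 [ 0.00000000e+00  0.00000000e+00  0.00000000e+00  1.00000000e+00]]
```

View pics/scene0.png

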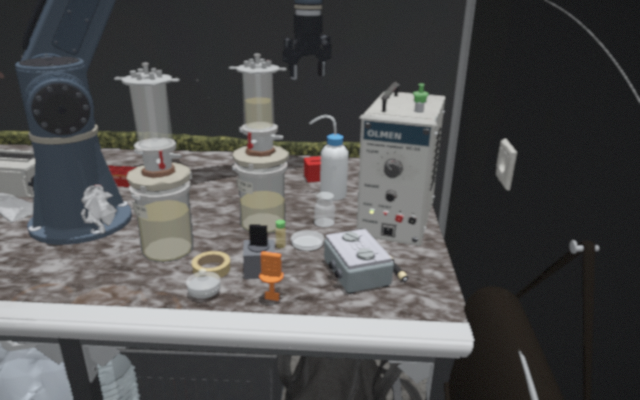

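View pics/side0.png

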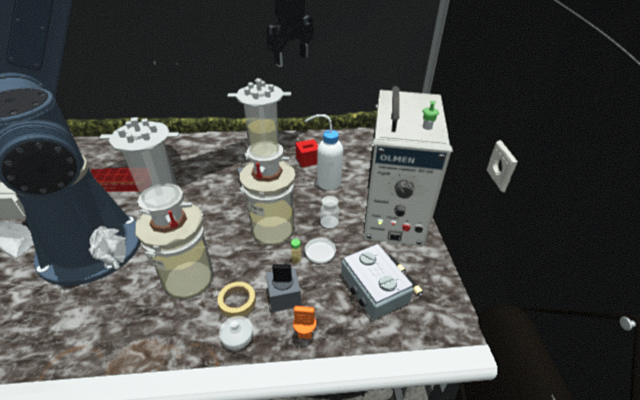

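View pics/wrist0.png

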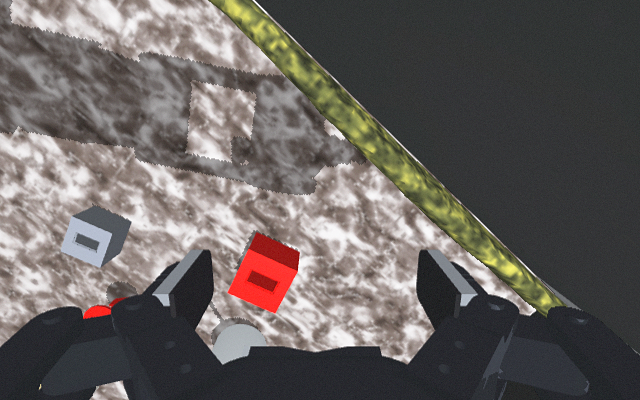

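The scene and side views show the black key in its grey stand (scene px (258,250), side px (283,283)), with the orange look-alike at side px (305,322). The logger is at side px (377,280), with tall jars to the left and the instrument box behind it. The wrist view shows a smaller grey stand at (88,240) and a red one at (262,280). Next I'll get rough 3D positions.

```bash
cat > h.py <<'E'
import numpy as np, cv2
from scipy.spatial.transform import Rotation as R
from station import manip, snapshot
def cam(name):
    s=manip.sense(); d=snapshot(name)
    f=200/np.tan(np.radians(d["vertical_fov"])/2)
    if name=="wrist":
        T=np.eye(4); T[:3,:3]=R.from_quat(s["tool_rot"]).as_matrix(); T[:3,3]=s["tcp_pos"]
        W=T@d["T_tool_cam"]
    else: W=np.linalg.inv(d["extrinsics"])
    d.update(f=f,W=W,s=s); return d
def cloud(d):
    v,u=np.mgrid[0:400,0:640]; z=d["range_z"]
    P=np.stack([(u-d["cx"])/d["f"]*z,-(v-d["cy"])/d["f"]*z,-z],-1)
    return P@d["W"][:3,:3].T+d["W"][:3,3]
def ray(d,u,v,h):
    r=np.array([(u-d["cx"])/d["f"],-(v-d["cy"])/d["f"],-1.]); r=d["W"][:3,:3]@r; o=d["W"][:3,3]
    return o+r*((h-o[2])/r[2])
def proj(d,p):
    c=np.linalg.inv(d["W"])@np.append(p,1); return d["cx"]+d["f"]*c[0]/-c[2], d["cy"]-d["f"]*c[1]/-c[2]
E
python3 - <<'E'
from h import *
for n,pts in [("side",dict(keytop=(283,266),standfront=(283,290),logger=(377,272),stud1=(369,258),stud2=(388,283),table=(330,300),jar2top=(262,88),jar2=(266,180),pot=(330,205),vial=(296,245),petri=(320,250),orange=(305,322),boxfront=(400,190))),("scene",dict(key=(259,236),logger=(357,245),stud1=(351,238),stud2=(366,254),jar2top=(257,62)))]:
    d=cam(n); P=cloud(d)
    for k,(u,v) in pts.items(): print(n,k,P[v,u].round(3),d["range_z"][v,u].round(3))
    b=d["image"]
    cv2.imwrite(f"pics/{n}crop.png",cv2.resize(b[190:350,200:460],None,fx=3,fy=3,interpolation=cv2.INTER_CUBIC)[:600,:780])
E
```

```text
side keytop [ 0.423 -0.167  0.095] 0.683
side standfront [ 0.421 -0.186  0.05 ] 0.698
side logger [ 0.599 -0.165  0.058] 0.724
side stud1 [ 0.59  -0.13   0.059] 0.748
side stud2 [ 0.613 -0.196  0.064] 0.698
side table [ 0.51  -0.18  -0.001] 0.743
side jar2top [0.402 0.025 0.345] 0.664
side jar2 [ 0.395 -0.009  0.17 ] 0.751
side pot [0.529 0.023 0.068] 0.854
side vial [ 0.448 -0.083  0.057] 0.774
side petri [ 0.5   -0.06   0.013] 0.824
side orange [ 0.457 -0.26   0.059] 0.64
side boxfront [ 0.651 -0.066  0.176] 0.726
scene key [ 0.422 -0.171  0.075] 0.918
scene logger [ 0.599 -0.157  0.057] 0.932
scene stud1 [ 0.587 -0.14   0.062] 0.946
scene stud2 [ 0.614 -0.198  0.063] 0.892
scene jar2top [0.396 0.014 0.349] 0.973
```

View pics/sidecrop.png

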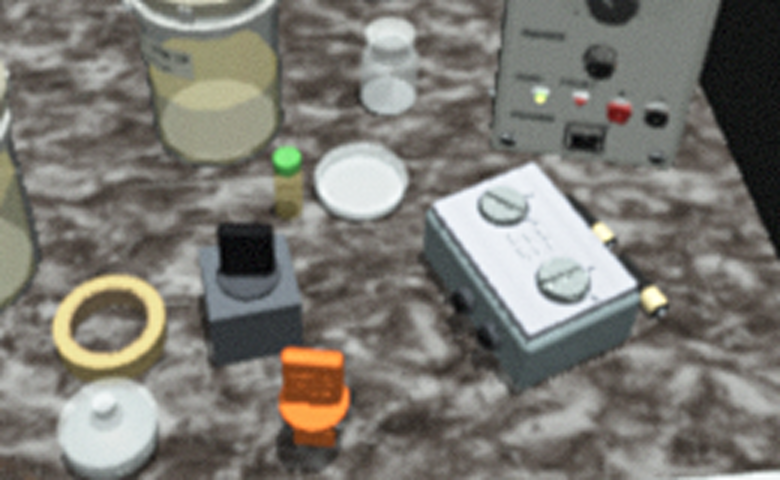

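The side crop shows the key's handle with its wide side along image x at about (283,268), the flange resting on the stand, the open stud nearer the camera at about (388,283), and its slot roughly along the logger's x. Next I'll check the obstacle heights and the tool axes.

Run:
```python
from h import *
d=cam("side");P=cloud(d)
for k,(u,v) in dict(jar1top=(138,132),jar1rim=(165,220),jar1front=(185,270),boxtop=(410,110),bottle=(331,140),boxhandle=(396,92)).items(): print(k,P[v,u].round(3))
print(R.from_quat(d["s"]["tool_rot"]).as_matrix().round(3))
# height grid
ok=(d["range_z"]>0)&(P[...,0]>0.15)&(P[...,0]<0.9)&(abs(P[...,1])<0.6)
print("cols x .2..0.8 ; rows y")
for y in np.arange(0.5,-0.4,-0.05):
    print("%5.2f"%y,[ (lambda m: round(float(P[m][:,2].max()),2) if m.any() else None)(ok&(abs(P[...,0]-x)<.025)&(abs(P[...,1]-y)<.025)) for x in np.arange(.2,.85,.05)])
```

```text
jar1top [ 0.23  -0.114  0.345]
jar1rim [ 0.233 -0.133  0.19 ]
jar1front [ 0.247 -0.154  0.085]
boxtop [0.697 0.088 0.262]
bottle [0.545 0.171 0.145]
boxhandle [0.665 0.1   0.298]
[[-0.001  0.738  0.674]
 [-0.001  0.674 -0.738]
 [-1.    -0.001 -0.   ]]
cols x .2..0.8 ; rows y
 0.50 [0.37, 0.37, 0.37, 0.37, 0.37, 0.32, 0.37, 0.37, 0.37, 0.37, 0.37, 0.37, 0.37]
 0.45 [0.04, 0.04, 0.03, None, 0.04, 0.04, 0.35, 0.04, 0.05, 0.05, 0.05, 0.04, None]
 0.40 [0.0, 0.0, 0.0, None, 0.38, 0.4, 0.4, 0.0, 0.0, 0.0, 0.0, None, None]
 0.35 [0.0, 0.0, 0.0, None, 0.35, 0.35, 0.05, None, 0.0, 0.0, 0.0, None, None]
 0.30 [0.0, 0.0, 0.0, -0.0, None, 0.05, 0.05, None, 0.0, 0.0, 0.0, None, None]
 0.25 [0.0, 0.0, 0.0, None, None, 0.05, 0.05, None, 0.0, 0.0, None, None, None]
 0.20 [0.0, 0.0, 0.04, None, None, 0.0, 0.2, 0.2, 0.09, 0.26, 0.26, None, None]
 0.15 [0.0, 0.0, 0.0, 0.0, None, 0.0, 0.12, 0.15, 0.0, 0.3, 0.29, 0.26, 0.26]
 0.10 [0.0, 0.0, 0.0, 0.0, None, 0.0, 0.0, 0.0, 0.21, 0.3, 0.29, 0.26, None]
 0.05 [None, 0.0, 0.0, 0.34, 0.35, 0.34, 0.07, 0.07, 0.26, 0.3, 0.3, 0.26, 0.0]
 0.00 [None, 0.0, 0.0, 0.35, 0.36, 0.34, 0.07, 0.07, 0.27, 0.3, 0.32, 0.26, 0.0]
-0.05 [0.34, 0.34, 0.0, 0.17, 0.22, 0.17, 0.02, 0.01, 0.27, 0.27, 0.27, 0.27, 0.0]
-0.10 [0.36, 0.36, 0.34, 0.0, 0.0, 0.06, 0.02, 0.06, 0.06, 0.06, 0.0, 0.0, 0.0]
-0.15 [0.35, 0.35, 0.17, 0.02, 0.1, 0.1, 0.0, 0.06, 0.06, 0.06, 0.02, 0.0, 0.0]
-0.20 [0.0, 0.0, 0.03, 0.03, 0.06, 0.06, 0.0, 0.06, 0.07, 0.07, 0.02, 0.0, 0.0]
-0.25 [0.0, 0.0, 0.03, 0.05, 0.0, 0.09, 0.0, 0.0, 0.06, 0.0, 0.0, 0.0, 0.05]
-0.30 [0.0, 0.0, 0.0, 0.0, 0.0, 0.0, 0.0, 0.0, 0.0, 0.0, 0.0, 0.0, 0.05]
-0.35 [0.0, 0.0, 0.0, 0.0, 0.0, 0.0, 0.0, 0.0, 0.0, 0.0, 0.0, 0.0, 0.05]
```

```bash
python3 -m crank '[[0.0854,-0.05,0,0,0],[0.0854,-0.05,0,0,0],[0.0854,-0.05,0,0,0],[0.0854,-0.05,0,0,0],[0.0854,-0.03,0,0,0]]' 30
python3 - <<'E'
from h import *
s=manip.sense(); print(s["q"].round(3),s["tcp_pos"].round(3))
E
```

```text
t: 0.8
tcp_pos: [0.4621, 0.4219, 0.4665]
tool_rot: [0.287, 0.646, -0.283, 0.648]
force: [0.2, 0.2, -0.1]
finger_gap: 1.001
[ 0.562  0.365  1.07   0.     1.699 -0.179] [0.462 0.422 0.466]
```

```bash
python3 -m crank '[[0.0854,0,-0.034,0.034,0],[0.0854,0,-0.034,0.034,0],[0.0854,0,-0.034,0.034,0],[0.0854,0,-0.034,0.034,0],[0.0854,0,-0.034,0.034,0]]'; python3 -m crank '[[0.0854,0,-0.034,0.034,0],[0.0854,0,-0.034,0.034,0],[0.0854,0,-0.034,0.034,0],[0.0854,0,-0.034,0.034,0],[0.0854,0,-0.034,0.034,0]]'; python3 -m crank '[[0.0854,0,-0.034,0.034,0],[0.0854,0,-0.034,0.034,0],[0.0854,0,0,0,-0.14],[0.0854,0,0,0,-0.14],[0.0854,0,0,0,-0.14]]';python3 -m crank '[[0.0854,0,0,0,-0.14],[0.0854,0,0,0,-0.14],[0.0854,0,0,0,-0.13],[0.0854,0,0,0,0]]'
python3 - <<'E'
from h import *
s=manip.sense(); print(s["q"].round(3),s["tcp_pos"].round(3),R.from_quat(s["tool_rot"]).as_matrix().round(3))
for n in ["side","wrist","scene"]:
  cv2.imwrite(f"pics/{n}1.png",cam(n)["image"])
E
```

```text
t: 1.3
tcp_pos: [0.4499, 0.1796, 0.4613]
tool_rot: [0.285, 0.647, -0.285, 0.647]
force: [1.1, -1.1, -0.6]
finger_gap: 1.0
t: 1.8
tcp_pos: [0.439, -0.0606, 0.4615]
tool_rot: [0.285, 0.647, -0.285, 0.647]
force: [1.3, 0.1, -0.2]
finger_gap: 1.001
t: 2.3
tcp_pos: [0.435, -0.1556, 0.4611]
tool_rot: [0.143, 0.693, -0.143, 0.692]
force: [0.1, 0.5, -0.3]
finger_gap: 0.999
t: 2.7
tcp_pos: [0.4351, -0.1549, 0.4613]
tool_rot: [0.0, 0.707, -0.0, 0.707]
force: [-0.1, -0.1, -0.1]
finger_gap: 0.999
[-0.585  0.091  1.449  0.     1.602 -2.154] [ 0.435 -0.155  0.461] [[-0.     0.001  1.   ]
 [ 0.     1.    -0.001]
 [-1.     0.    -0.   ]]
```

View pics/side1.png

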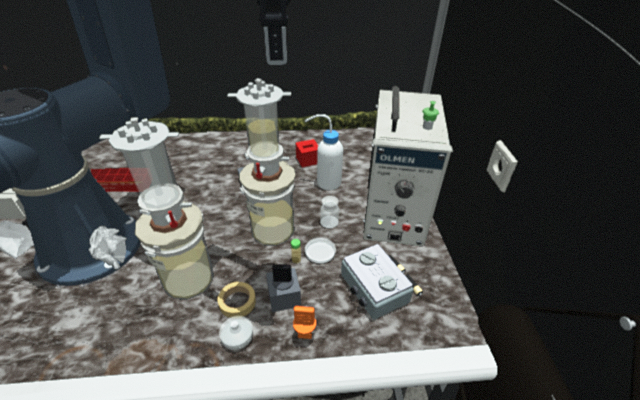

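View pics/wrist1.png

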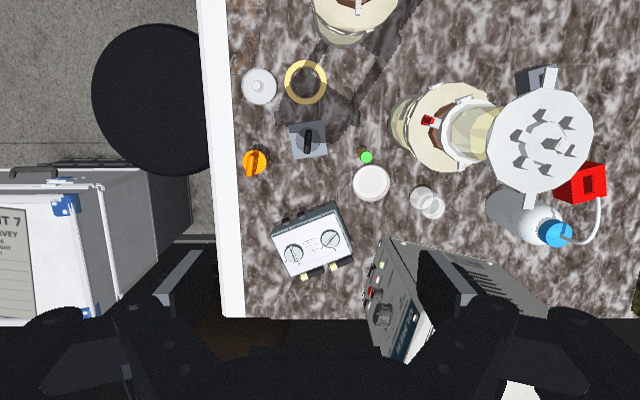

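View pics/scene1.png

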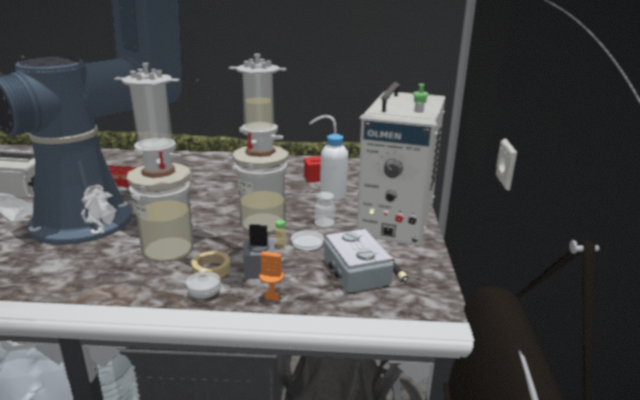

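The wrist view from above shows the key handle at about (308,140), wide along world x, and the logger at (312,240) turned by about 20°. I'll descend to about 0.26 and look closer.

```bash
python3 -m crank '[[0.0854,0.04,-0.008,-0.006,0],[0.0854,0.04,-0.008,-0.006,0],[0.0854,0.04,0,0,0],[0.0854,0.04,0,0,0],[0.0854,0.04,0,0,0]]'; python3 -m crank '[[0.0854,0,0,0,0],[0.0854,0,0,0,0]]'
python3 - <<'E'
from h import *
s=manip.sense(); print(s["q"].round(3),s["tcp_pos"].round(4))
for n in ["side","wrist"]:
  d=cam(n);cv2.imwrite(f"pics/{n}2.png",d["image"])
  P=cloud(d)
  if n=="side":
    for (u,v) in [(170,90),(140,60),(200,60),(240,90),(280,130),(138,132)]: print(u,v,P[v,u].round(3))
E
```

```text
t: 3.35
tcp_pos: [0.4233, -0.1711, 0.2602]
tool_rot: [0.001, 0.707, -0.001, 0.707]
force: [1.1, -0.5, 0.3]
finger_gap: 0.999
t: 3.55
tcp_pos: [0.4236, -0.1712, 0.2617]
tool_rot: [0.001, 0.707, -0.0, 0.707]
force: [0.2, -0.6, 0.0]
finger_gap: 1.004
[-0.629  0.259  1.799 -0.     1.084 -2.199] [ 0.4236 -0.1712  0.2617]
170 90 [0.201 0.167 0.282]
140 60 [0.182 0.103 0.369]
200 60 [0.197 0.518 0.214]
240 90 [ 0.39  -0.18   0.435]
280 130 [ 0.434 -0.207  0.396]
138 132 [ 0.23  -0.113  0.345]
```

View pics/side2.png

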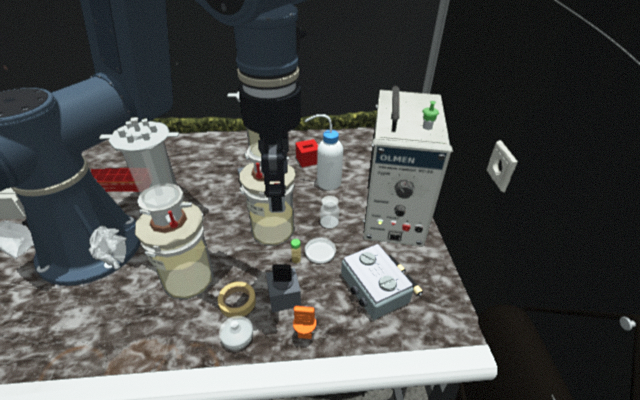

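View pics/wrist2.png

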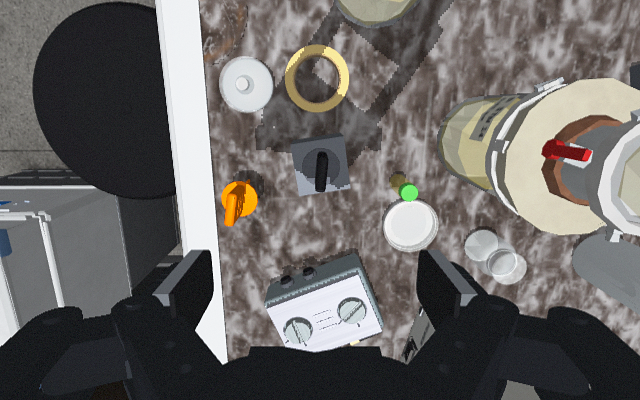

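The wrist view shows the key handle's top at about (321,158)–(321,190) and the stand around (320,165). I'll measure the orientation of the stand and key, and the stud slots, from this image.

Run:
```python
from h import *
d=cam("wrist");b=d["image"];P=cloud(d)
np.savez("w2.npz",**{k:v for k,v in d.items() if k!="s"})
c=b[125:215,270:370]; cv2.imwrite("pics/k2.png",cv2.resize(c,None,fx=6,fy=6,interpolation=cv2.INTER_NEAREST)[:600,:800])
g=b.max(-1)
m=((g<45)&(P[...,2]>0.085)&(P[...,2]<0.115)); m[:125]=0;m[215:]=0;m[:,:270]=0;m[:,370:]=0
v,u=np.nonzero(m); print("handle top",len(v),P[v,u].mean(0).round(4))
(c0,sz,an)=cv2.minAreaRect(P[v,u][:,:2].astype(np.float32)*1000); print(c0,sz,an)
m2=(P[...,2]>0.044)&(P[...,2]<0.053); m2[:125]=0;m2[215:]=0;m2[:,:270]=0;m2[:,370:]=0
v,u=np.nonzero(m2);print("stand top",cv2.minAreaRect(P[v,u][:,:2].astype(np.float32)*1000))
m3=(P[...,2]>0.05)&(P[...,2]<0.057)
m3[:125]=0;m3[215:]=0;m3[:,:270]=0;m3[:,370:]=0
v,u=np.nonzero(m3);print("flange",cv2.minEnclosingCircle(P[v,u][:,:2].astype(np.float32)*1000))
c=b[255:355,260:390]; cv2.imwrite("pics/l2.png",cv2.resize(c,None,fx=6,fy=6,interpolation=cv2.INTER_NEAREST)[:600,:800])
```

```text
handle top 381 [ 0.4189 -0.1653  0.0956]
(419.7265625, -165.40847778320312) (10.333295822143555, 32.70428466796875) 85.1536636352539
stand top ((420.40234375, -165.20181274414062), (56.12834167480469, 56.003753662109375), 8.866778373718262)
flange ((420.2728576660156, -165.21487426757812), 38.887481689453125)
```

View pics/k2.png

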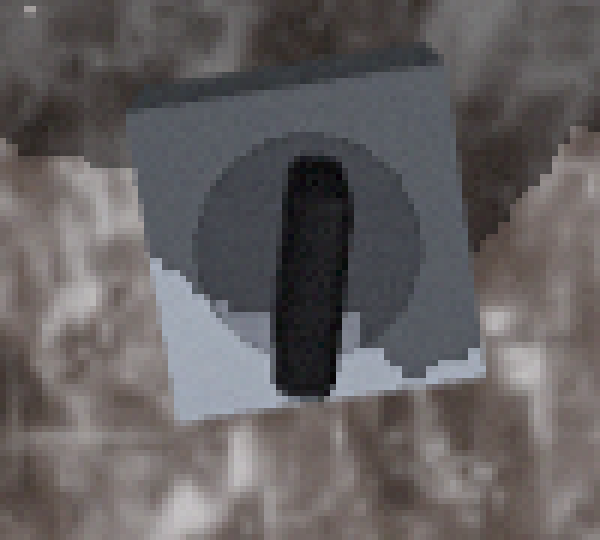

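View pics/l2.png

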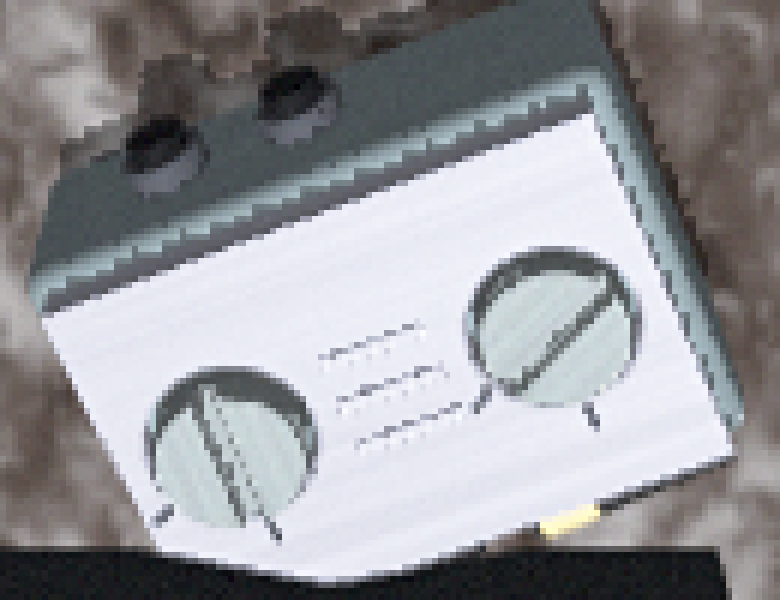

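The handle's centre is at (0.4197, −0.1654) with its wide axis at −4.9°. The stand is at (0.4204, −0.1652), turned +8.9°. I'll align over the key.

```bash
python3 -m crank '[[0.04,0.03,0.006,-0.0035,0],[0.04,0.04,0,0,0.085],[0.04,0.04,0,0,0],[0.04,0.03,0,0,0],[0.04,0,0,0,0]]' 60; python3 -m crank '[[0.04,0,0,0,0],[0.04,0,0,0,0]]'
python3 - <<'E'
from h import *
d=cam("wrist"); print(d["s"]["tcp_pos"].round(4),R.from_quat(d["s"]["tool_rot"]).as_matrix()[:,1].round(3))
cv2.imwrite("pics/wrist3.png",d["image"])
print(proj(d,[0.4197,-0.1654,.096]), proj(d,d["s"]["tcp_pos"]))
P=cloud(d);b=d["image"]
m=(P[...,2]>0.09)&(P[...,2]<0.1)&(b.max(-1)<60)&(abs(P[...,0]-.42)<.03)&(abs(P[...,1]+.165)<.03)
v,u=np.nonzero(m); print(len(v)); 
if len(v): print(cv2.minAreaRect(P[v,u][:,:2].astype(np.float32)*1000))
E
```

```text
t: 4.2
tcp_pos: [0.4191, -0.1645, 0.1199]
tool_rot: [0.031, 0.708, -0.03, 0.705]
force: [-0.2, 0.0, 1.1]
finger_gap: 0.47
t: 4.4
tcp_pos: [0.4215, -0.1661, 0.1233]
tool_rot: [0.029, 0.705, -0.031, 0.708]
force: [-0.2, 0.1, 0.1]
finger_gap: 0.47
[ 0.4215 -0.1661  0.1233] [ 0.086  0.996 -0.003]
(np.float64(314.7264280947768), np.float64(228.96528472896537)) (np.float64(313.5498155216158), np.float64(253.7294387127435))
1103
((420.18414306640625, -165.2718048095703), (9.794819831848145, 33.74584197998047), 84.74854278564453)
```

View pics/wrist3.png

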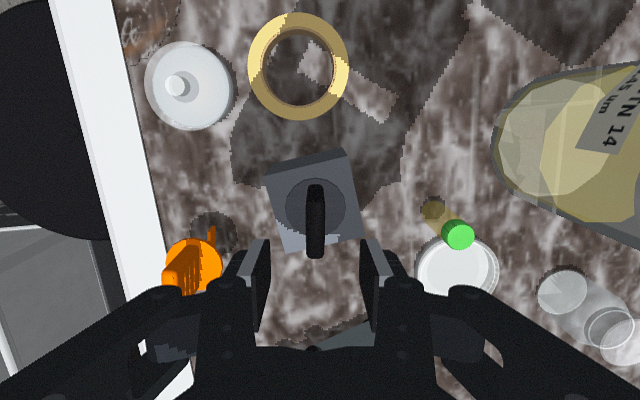

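The handle sits centred between the open pads at about (314,220). I'll go down 63 mm and close.

```bash
python3 -m crank '[[0.04,0.02,0.001,-0.001,0],[0.04,0.02,0,0,0],[0.04,0.015,0,0,0],[0.04,0.008,0,0,0],[0.04,0,0,0,0]]' 60; python3 -m crank '[[0,0,0,0,0],[0,0,0,0,0],[0,0,0,0,0],[0,0,0,0,0],[0,0,0,0,0]]' 60;  python3 - <<'E'
from h import *
d=cam("wrist"); print(d["s"]["tcp_pos"].round(4),d["s"]["finger_gap"],d["s"]["force"].round(2))
cv2.imwrite("pics/wrist4.png",d["image"])
E
```

```text
t: 4.95
tcp_pos: [0.4193, -0.1641, 0.0586]
tool_rot: [0.03, 0.706, -0.03, 0.707]
force: [-0.0, 0.8, -0.1]
finger_gap: 0.467
t: 5.45
tcp_pos: [0.4196, -0.1643, 0.0593]
tool_rot: [0.03, 0.706, -0.031, 0.707]
force: [1.0, 0.4, 5.9]
finger_gap: 0.109
[ 0.4196 -0.1643  0.0593] 0.10929652232872417 [0.98 0.42 5.91]
```

View pics/wrist4.png

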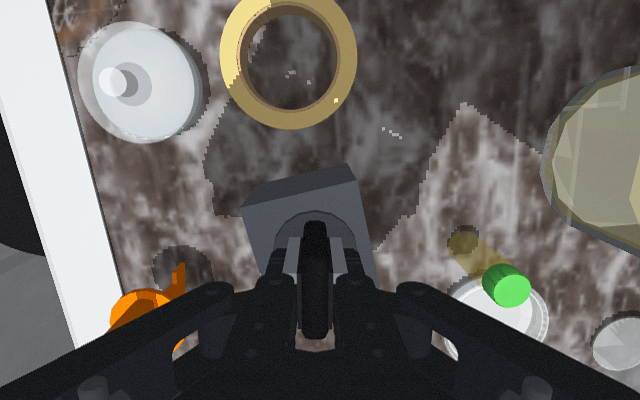

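The jaws closed on the handle (gap 0.109, about 9–10 mm). I'll lift straight up.

```bash
python3 -m crank '[[0,-0.02,0,0,0],[0,-0.03,0,0,0],[0,-0.035,0,0,0],[0,-0.035,0,0,0],[0,0,0,0,0]]' 60; python3 -m crank '[[0,0,0,0,0],[0,0,0,0,0]]' 60
python3 - <<'E'
from h import *
s=manip.sense(); print(s["tcp_pos"].round(4),s["finger_gap"],s["force"].round(2),s["ft_torque"].round(3))
for n in ["side","wrist","scene"]:
  d=cam(n); b=d["image"]
  if n!="wrist":
    u,v=map(int,proj(d,s["tcp_pos"]-[0,0,.03])); c=b[max(0,v-50):v+50,u-65:u+65]; b=cv2.resize(c,None,fx=6,fy=6,interpolation=cv2.INTER_CUBIC)
    print(n,u,v)
  cv2.imwrite(f"pics/{n}5.png",b)
E
```

```text
t: 6.0
tcp_pos: [0.4213, -0.1654, 0.1823]
tool_rot: [0.028, 0.703, -0.032, 0.709]
force: [0.2, -0.1, -1.3]
finger_gap: 0.107
t: 6.2
tcp_pos: [0.418, -0.1632, 0.1774]
tool_rot: [0.031, 0.707, -0.03, 0.706]
force: [-0.3, 0.3, -0.2]
finger_gap: 0.104
[ 0.418  -0.1632  0.1774] 0.10380349518490456 [-0.33  0.33 -0.22] [ 0.049 -0.002 -0.046]
side 278 244
scene 256 197
```

View pics/side5.png

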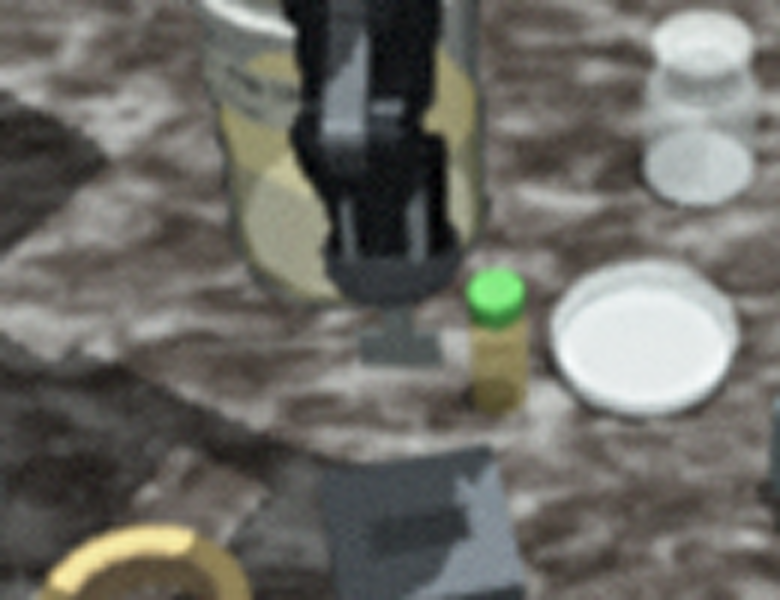

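View pics/wrist5.png

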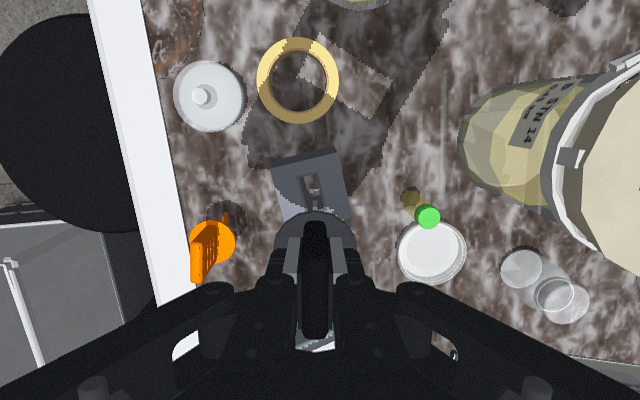

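View pics/scene5.png

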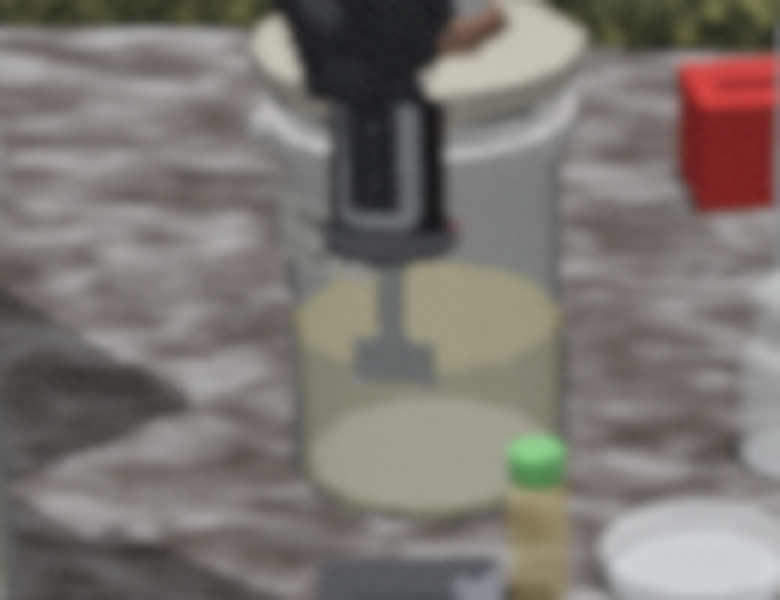

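The key is upright in the jaws and the stand is empty, with its hole at wrist px (312,188) running along x. Next I'll move beyond the logger so the wrist camera can see the studs past the key.

```bash
python3 -m crank '[[0,-0.02,0,0.047,0],[0,0,0,0.047,0],[0,0,0,0.047,0],[0,0,0,0.047,0],[0,0,0,0.047,0]]' 60; python3 -m crank '[[0,0,0,0.046,-0.11],[0,0,0,0,-0.1],[0,0,0,0,-0.1],[0,0,0,0,0],[0,0,0,0,0]]' 60
python3 - <<'E'
from h import *
d=cam("wrist"); s=d["s"]; print(s["tcp_pos"].round(4),s["q"].round(3),s["finger_gap"],s["force"].round(2),R.from_quat(s["tool_rot"]).as_matrix().round(3))
cv2.imwrite("pics/wrist6.png",d["image"])
E
```

```text
t: 6.85
tcp_pos: [0.6532, -0.1837, 0.1961]
tool_rot: [0.031, 0.707, -0.03, 0.706]
force: [1.0, -0.8, -0.8]
finger_gap: 0.107
t: 7.35
tcp_pos: [0.6972, -0.1877, 0.1964]
tool_rot: [-0.078, 0.704, 0.079, 0.702]
force: [1.1, 0.2, -0.3]
finger_gap: 0.111
[ 0.6972 -0.1877  0.1964] [-0.417  0.699  1.192  0.     1.254 -2.21 ] 0.11050235422891723 [ 1.07  0.24 -0.27] [[-0.002 -0.22   0.975]
 [ 0.001  0.975  0.22 ]
 [-1.     0.002 -0.002]]
```

View pics/wrist6.png

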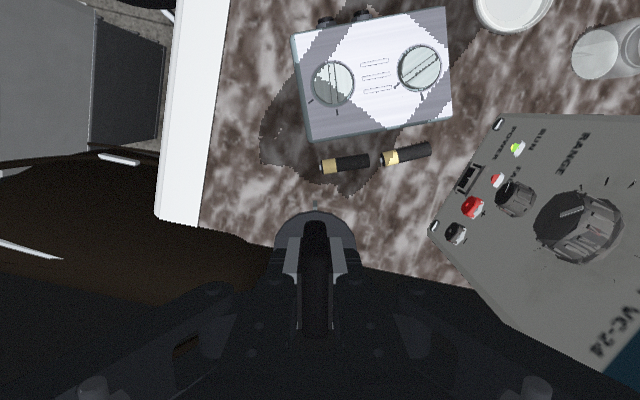

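The open stud is at (332,85) in the wrist view, with its slot nearly vertical in the image. The flange is in front at (315,230) and the batteries are at (345,162) and (407,153). I'll move nearer and measure in camera-relative terms.

```bash
python3 -m crank '[[0,0.02,0,-0.025,0],[0,0.02,0,-0.02,0],[0,0,0,0,0],[0,0,0,0,0],[0,0,0,0,0]]' 60
python3 - <<'E'
from h import *
d=cam("wrist"); s=d["s"]; print(s["tcp_pos"].round(4),s["force"].round(2),R.from_quat(s["tool_rot"]).as_matrix().round(3))
cv2.imwrite("pics/wrist7.png",d["image"])
np.savez("w7.npz",pos=s["tcp_pos"],rot=s["tool_rot"],**{k:v for k,v in d.items() if k!="s"})
c=d["image"][70:270,220:460]; cv2.imwrite("pics/w7c.png",cv2.resize(c,None,fx=3,fy=3,interpolation=cv2.INTER_NEAREST))
E
```

```text
t: 7.9
tcp_pos: [0.6559, -0.1984, 0.1594]
tool_rot: [-0.08, 0.701, 0.078, 0.704]
force: [-0.2, -0.1, -0.7]
finger_gap: 0.109
[ 0.6559 -0.1984  0.1594] [-0.22 -0.08 -0.7 ] [[ 0.004 -0.222  0.975]
 [-0.001  0.975  0.222]
 [-1.    -0.002  0.003]]
```

View pics/w7c.png

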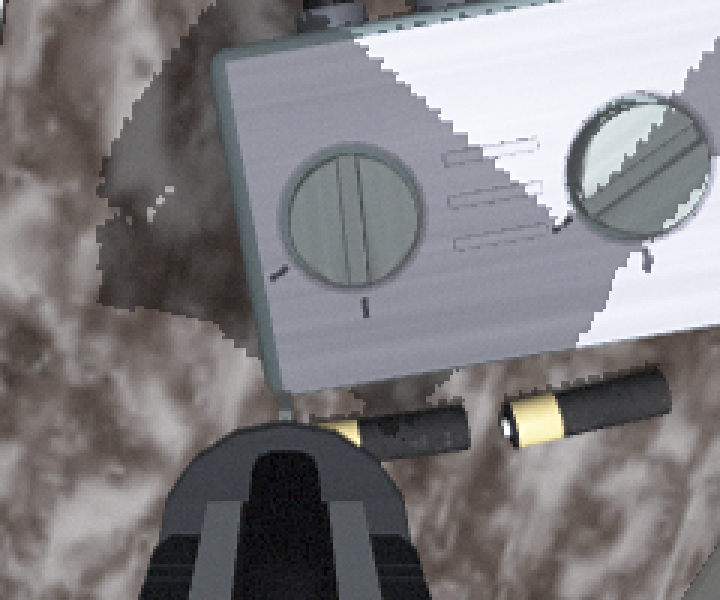

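```bash
cat > meas.py <<'E'
from h import *
def stud(d,u0,v0,ztop):
    """circle & slot of the stud near pixel (u0,v0); plane height ztop (world)."""
    b=d["image"];P=cloud(d); r=34
    x0,y0=int(u0)-r,int(v0)-r
    g=cv2.cvtColor(b,cv2.COLOR_BGR2GRAY)[y0:y0+2*r,x0:x0+2*r]
    k=6; G=cv2.GaussianBlur(cv2.resize(g,None,fx=k,fy=k,interpolation=cv2.INTER_CUBIC),(0,0),3)
    return G,x0,y0,k
E
python3 - <<'E'
from h import *
z=np.load("w7.npz"); d={k:z[k] for k in z.files}; P=cloud(d)
b=d["image"]
for (u,v) in [(330,140),(345,145),(338,145),(320,110),(400,110)]: print(u,v,P[v,u].round(4))
for hi,lo,nm in [(0.068,0.0620,"stud tops")]:
    m=((P[...,2]>lo)&(P[...,2]<hi)).astype(np.uint8)
    m[:60]=0; m[200:]=0
    n,l,st,ce=cv2.connectedComponentsWithStats(m)
    for i in range(1,n):
        if st[i,4]>100:
            v,u=np.nonzero(l==i); print(st[i],ce[i].round(1),P[v,u].mean(0).round(4),cv2.minEnclosingCircle(P[v,u][:,:2].astype(np.float32)*1000))
# profile across stud rows
g=cv2.cvtColor(b,cv2.COLOR_BGR2GRAY)
for v in (128,135,142,150,158): print(v,g[v,312:366].tolist())
E
```

```text
330 140 [ 0.6124 -0.1974  0.065 ]
345 145 [ 0.6134 -0.1865  0.0652]
338 145 [ 0.6148 -0.1909  0.0615]
320 110 [ 0.5945 -0.2086  0.0587]
400 110 [ 0.582  -0.1543  0.0575]
[413 104  39  33 591] [428.5 117. ] [ 0.5824 -0.1353  0.0631] ((585.7073364257812, -131.24777221679688), 14.750089645385742)
[420 116  37  32 572] [440.5 134.7] [ 0.592  -0.1236  0.0631] ((589.7646484375, -125.93107604980469), 14.205321311950684)
[316 123  21  42 605] [326.4 144.2] [ 0.6158 -0.1991  0.0649] ((614.655517578125, -195.0001220703125), 14.364947319030762)
[338 122  21  42 614] [347.8 141.7] [ 0.6108 -0.1851  0.065 ] ((612.529541015625, -188.74853515625), 14.39568042755127)
[542 175  23  25 163] [553.1 187. ] [ 0.6092 -0.0341  0.0651] ((609.683349609375, -34.258384704589844), 10.09618091583252)
128 [150, 151, 151, 152, 144, 127, 123, 118, 119, 93, 74, 109, 132, 139, 137, 129, 130, 132, 132, 138, 106, 130, 129, 129, 132, 130, 130, 88, 128, 138, 136, 138, 135, 132, 134, 139, 137, 135, 135, 130, 122, 107, 114, 112, 106, 120, 139, 153, 154, 154, 152, 158, 155, 153]
135 [152, 135, 123, 113, 118, 88, 102, 139, 1
[... 344 characters left out ...]
, 131, 127, 132, 128, 129, 105, 102, 127, 129, 132, 132, 132, 134, 137, 136, 136, 132, 131, 130, 132, 137, 135, 134, 133, 91, 98, 118, 140, 151, 152, 152]
150 [150, 142, 115, 112, 115, 100, 131, 132, 132, 129, 133, 132, 126, 130, 131, 133, 130, 132, 129, 131, 132, 128, 111, 111, 127, 125, 127, 127, 132, 93, 110, 125, 128, 133, 129, 130, 133, 134, 134, 130, 133, 132, 128, 131, 135, 122, 86, 105, 119, 136, 147, 150, 147, 151]
158 [143, 151, 115, 114, 146, 137, 123, 107, 101, 101, 101, 120, 123, 126, 133, 130, 133, 131, 129, 127, 129, 126, 124, 107, 118, 127, 129, 128, 126, 132, 76, 115, 121, 125, 131, 132, 131, 136, 136, 127, 105, 96, 103, 121, 132, 144, 150, 146, 150, 148, 148, 148, 148, 144]
```

Run:
```python
from h import *
z=np.load("w7.npz"); d={k:z[k] for k in z.files}; P=cloud(d); b=d["image"]
T=np.eye(4); T[:3,:3]=R.from_quat(z["rot"]).as_matrix(); T[:3,3]=z["pos"]; Ti=np.linalg.inv(T)
tool=lambda p: Ti[:3,:3]@p+Ti[:3,3]
# stud outline
m=((P[...,2]>.062)&(P[...,2]<.068)).astype(np.uint8); m[:115]=0;m[170:]=0;m[:,:312]=0;m[:,365:]=0
v,u=np.nonzero(m); Q=np.array([ray(d,a,c,.0645) for a,c in zip(u,v)])[:,:2]*1000
c,r=cv2.minEnclosingCircle(Q.astype(np.float32)); print("stud circle",c,r,"n",len(u))
# also refine with convex hull circle lsq
h=cv2.convexHull(Q.astype(np.float32))[:,0]; A=np.c_[2*h,np.ones(len(h))]; x=np.linalg.lstsq(A,(h**2).sum(1),rcond=None)[0]; print("hull circle",x[:2],np.sqrt(x[2]+x[:2]@x[:2]))
# slot edge: dark minima
g=cv2.GaussianBlur(cv2.cvtColor(b,cv2.COLOR_BGR2GRAY),(1,5),0).astype(float)
L=[];Rr=[]
for v in range(128,160):
    for lst,c0 in ((L,332+(v-128)*.1),(Rr,339.3+(v-128)*.1)):
        a=int(round(c0)); w=np.clip(128-g[v,a-3:a+4],0,None)**2; 
        uu=(w*np.arange(a-3,a+4)).sum()/w.sum(); lst.append(ray(d,uu,v,.0645)[:2]*1000)
for n,l in (("L",L),("R",Rr)):
    l=np.array(l); vx,vy,x0,y0=cv2.fitLine(l.astype(np.float32),cv2.DIST_HUBER,0,.01,.01).ravel(); ang=np.degrees(np.arctan2(vy,vx)); 
    nrm=np.array([-vy,vx])*np.sign(vx); print(n,"angle",ang,"offset of stud centre from line",(np.array(c)-[x0,y0])@nrm)
# halves by depth: inner borders
n,lab,st,ce=cv2.connectedComponentsWithStats(m)
H=[Q[lab[v_u[0],v_u[1]]==i] if False else np.array([ray(d,a,cc,.0645)[:2]*1000 for cc,a in zip(*np.nonzero(lab==i))]) for i in range(1,n) if st[i,4]>100 for v_u in [0]]
dd=H[1].mean(0)-H[0].mean(0); print("centroid diff angle-90",np.degrees(np.arctan2(dd[1],dd[0]))-90, "mid of centroids",(H[0].mean(0)+H[1].mean(0))/2)
# cover orientation from both stud centres
ct=np.array(c)/1000
print("stud centre in tool", tool(np.array([*ct,.0645])).round(4))
print("tool yaw deg",np.degrees(np.arctan2(T[1,2],T[0,2])))
# flange
Pt=(P-T[:3,3])@T[:3,:3]
print("flange pts tool", [Pt[vv,uu].round(4).tolist() for uu,vv in ((290,225),(314,214),(340,225),(285,235),(345,235))])
mf=((Pt[...,0]>0.0)&(Pt[...,0]<.0105)&(abs(Pt[...,1])<.03)&(Pt[...,2]<0.0)&(Pt[...,2]>-.04))
v,u=np.nonzero(mf); F=Pt[v,u]; print(len(v),F.mean(0))
hh=cv2.convexHull((F[:,1:]*1000).astype(np.float32))[:,0]; hh=hh[hh[:,1]<-6]
A=np.c_[2*hh,np.ones(len(hh))]; x=np.linalg.lstsq(A,(hh**2).sum(1),rcond=None)[0]; print("flange circle (y,z mm)",x[:2],np.sqrt(x[2]+x[:2]@x[:2]))
# blade edge visible
print(b[200:215,308:322].max(-1))
```

```text
stud circle (613.5069580078125, -192.00588989257812) 14.93242359161377 n 1220
hull circle [ 613.48403583 -192.00649207] 14.819594158822811
L angle 19.481752 offset of stud centre from line 2.3429496794105944
R angle 20.271955 offset of stud centre from line -2.359162755557918
centroid diff angle-90 19.695189639348982 mid of centroids [ 613.36317584 -192.08760535]
stud centre in tool [ 0.0948  0.0159 -0.0403]
tool yaw deg 12.821664894515987
flange pts tool [[0.0045, -0.0112, -0.0121], [0.0047, -0.0002, -0.0174], [0.005, 0.0118, -0.012], [0.0037, -0.0135, -0.0076], [0.0048, 0.0142, -0.0072]]
1518 [ 4.90468285e-03  7.79660363e-05 -1.05449921e-02]
flange circle (y,z mm) [0.08284379 0.57700359] 19.51858173674544
[[105 105  90  98  98  94  96 115 115 143 154 161 151 142]
 [103 104 101  89  85  86  84  84  83 111 121 109 104 102]
 [ 96 100  95  88  83  79  81  79  82  91 109 109 115 116]
 [101 100  95  89  83  86  81  80  82  89 105 114 125 113]
 [ 99 102  94  95  83  79  84  82  83  88 108 118 124 117]
 [107 105 100  95  89  82  85  82  83  86 104 121 122 120]
 [108 108  97 100  85  91  94  94  94  85  98 110 120 123]
 [116 111 103  99  95 127 127 128 127  97  87  96 114 129]
 [123 116 102  98  99 128 133 136 133  95  88  99 115 140]
 [120 110 103  99  96 136 117 118 138  93  83 101 121 143]
 [114  95  74  76  67  75  64  67  75  62  56  93 104 140]
 [ 59  48  49  47  48  49  48  47  48  48  46  58  57  75]
 [ 48  46  49  56  58  65  74  69  69  61  56  52  51  45]
 [ 61  73  72  72  76  74  75  72  73  72  77  73  69  65]
 [ 73  80  72  76  73  72  78  73  80  74  76  73  75  76]]
```

Run:
```python
from h import *
z=np.load("w7.npz"); d={k:z[k] for k in z.files}
print(d["T_tool_cam"].round(5),d["f"],d["cx"],d["cy"])
for uu,vv in ((290,225),(340,225),(314,214),(330,140)): print(uu,vv,d["range_z"][vv,uu])
T=np.eye(4); T[:3,:3]=R.from_quat(z["rot"]).as_matrix(); T[:3,3]=z["pos"]
print((np.linalg.inv(T)@d["W"]-d["T_tool_cam"]).round(5))
```

```text
[[-1.3900e-03  2.5916e-01 -9.6583e-01 -1.4319e-01]
 [ 1.0000e+00 -8.4000e-04 -1.6700e-03 -1.6000e-04]
 [-1.2500e-03 -9.6584e-01 -2.5915e-01 -6.4270e-02]
 [ 0.0000e+00  0.0000e+00  0.0000e+00  1.0000e+00]] 340.38761921802393 314.5744647667901 198.7197077659744
290 225 0.15615055
340 225 0.15669112
314 214 0.15494683
330 140 0.23499161
[[ 0.  0.  0. -0.]
 [ 0.  0. -0.  0.]
 [-0.  0.  0.  0.]
 [ 0.  0.  0.  0.]]
```

The flange fit gives the key axis at tool (y 0.1, z 0.6) mm. The stud centre is at (15.9, −40.3) mm and the slot is +7° ccw of the blade. I'll align and hover about 11 mm above.

```bash
python3 -m crank '[[0,0,0.0079,-0.0205,0],[0,0,0.0079,-0.0204,0],[0,0.015,0,0,-0.122],[0,0.015,0,0,0],[0,0,0,0,0]]' 60; python3 -m crank '[[0,0,0,0,0],[0,0,0,0,0]]' 60
python3 - <<'E'
from h import *
d=cam("wrist"); s=d["s"]; print(s["tcp_pos"].round(4),s["force"].round(2),R.from_quat(s["tool_rot"]).as_matrix().round(3))
np.savez("w8.npz",pos=s["tcp_pos"],rot=s["tool_rot"],**{k:v for k,v in d.items() if k!="s"})
c=d["image"][150:290,240:400]; cv2.imwrite("pics/w8c.png",cv2.resize(c,None,fx=4,fy=4,interpolation=cv2.INTER_NEAREST))
for n in ("side","scene"):
  d=cam(n);u,v=map(int,proj(d,[.6135,-.192,.08])); c=d["image"][v-40:v+40,u-55:u+55]; cv2.imwrite(f"pics/{n}8.png",cv2.resize(c,None,fx=7,fy=7,interpolation=cv2.INTER_CUBIC))
E
```

```text
t: 8.45
tcp_pos: [0.6103, -0.191, 0.1262]
tool_rot: [-0.12, 0.697, 0.122, 0.696]
force: [0.5, 0.1, -0.5]
finger_gap: 0.107
t: 8.65
tcp_pos: [0.6116, -0.1918, 0.1283]
tool_rot: [-0.122, 0.696, 0.121, 0.697]
force: [0.5, -0.4, -0.2]
finger_gap: 0.109
[ 0.6116 -0.1918  0.1283] [ 0.53 -0.35 -0.19] [[ 0.001 -0.339  0.941]
 [-0.001  0.941  0.339]
 [-1.    -0.001  0.001]]
```

View pics/w8c.png

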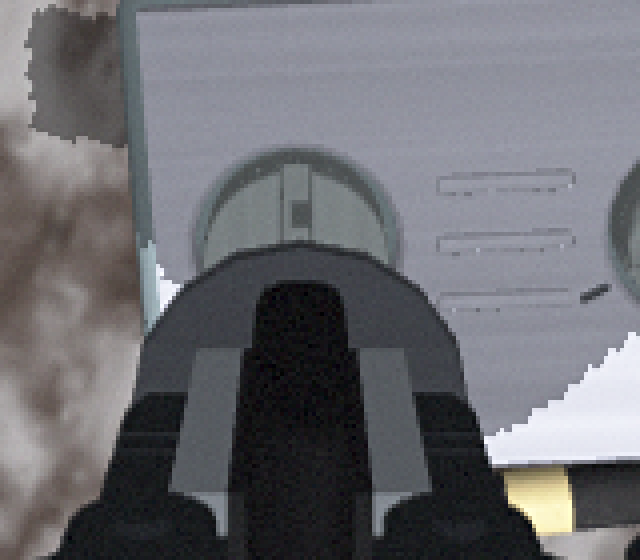

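View pics/side8.png

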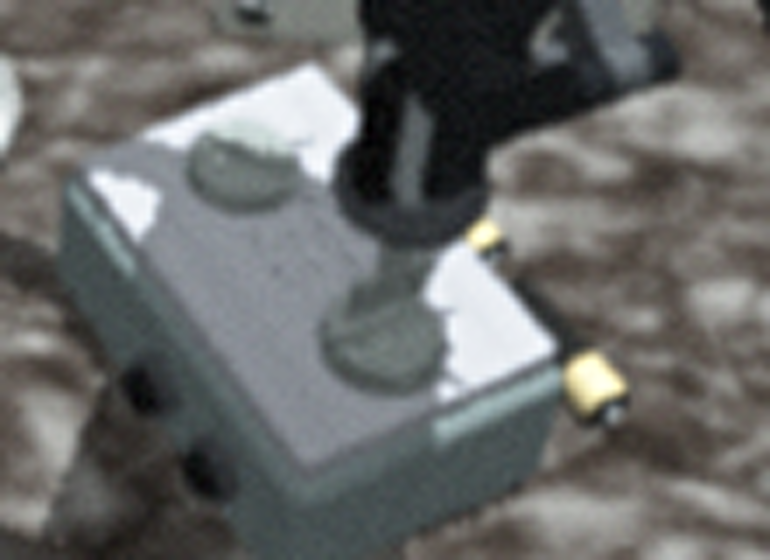

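View pics/scene8.png

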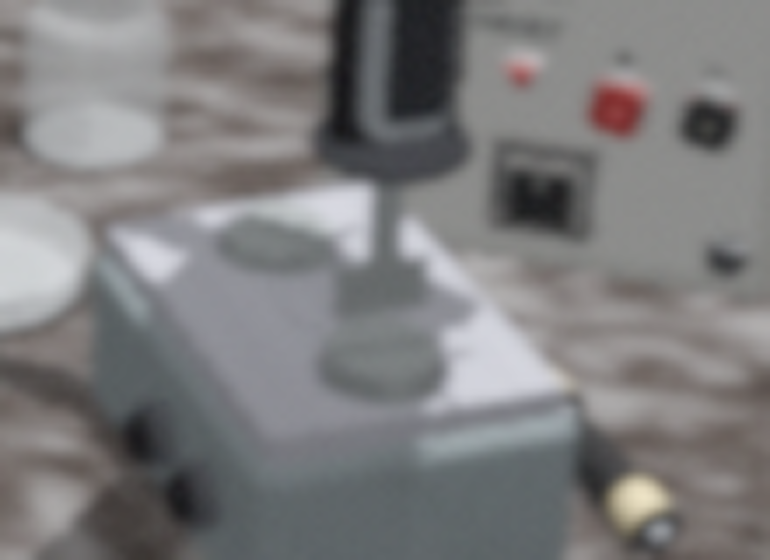

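In the wrist crop the slot runs vertically, between x≈283 and 311, with the blade's near edge inside it at about (301,213). Measuring the residual:

Run:
```python
from h import *
z=np.load("w8.npz"); d={k:z[k] for k in z.files}; P=cloud(d); b=d["image"]
g=cv2.cvtColor(b,cv2.COLOR_BGR2GRAY)
for v in (192,195,198,201,203,205,207,209): print(v,g[v,302:328].tolist())
T=np.eye(4); T[:3,:3]=R.from_quat(z["rot"]).as_matrix(); T[:3,3]=z["pos"]
Pt=(P-T[:3,3])@T[:3,:3]
print((Pt[203,310:320]*1000).round(1).tolist())
print((Pt[195,308:322]*1000).round(1).tolist())
m=((P[...,2]>.062)&(P[...,2]<.069)).astype(np.uint8); m[:180]=0;m[230:]=0;m[:,:285]=0;m[:,345:]=0
v,u=np.nonzero(m); Q=Pt[v,u]*1000; h=cv2.convexHull(Q[:,1:].astype(np.float32))[:,0]; h=h[h[:,1]<-6]
A=np.c_[2*h,np.ones(len(h))]; x=np.linalg.lstsq(A,(h**2).sum(1),rcond=None)[0]; print("stud circle tool y,z",x[:2],np.sqrt(x[2]+x[:2]@x[:2]),Q[:,0].mean())
```

```text
192 [79, 80, 106, 85, 80, 78, 86, 84, 102, 125, 129, 126, 126, 124, 130, 99, 85, 77, 85, 83, 95, 84, 83, 79, 79, 84]
195 [92, 104, 116, 125, 125, 126, 131, 123, 102, 123, 125, 125, 124, 122, 123, 99, 124, 132, 131, 128, 127, 119, 103, 91, 89, 78]
198 [130, 126, 126, 126, 122, 126, 131, 122, 86, 124, 124, 123, 124, 126, 125, 94, 123, 127, 131, 127, 129, 128, 128, 130, 132, 130]
201 [126, 125, 126, 126, 126, 127, 127, 123, 95, 125, 114, 86, 85, 82, 82, 87, 123, 132, 131, 126, 124, 128, 128, 129, 130, 130]
203 [128, 128, 125, 125, 127, 123, 128, 119, 99, 125, 114, 80, 78, 80, 80, 83, 119, 129, 131, 126, 127, 127, 128, 133, 129, 128]
205 [128, 127, 125, 122, 128, 133, 126, 118, 98, 123, 115, 85, 79, 82, 80, 87, 124, 127, 128, 130, 128, 128, 129, 129, 129, 130]
207 [129, 125, 127, 126, 126, 126, 128, 121, 99, 122, 124, 122, 122, 124, 127, 95, 119, 128, 123, 127, 129, 126, 131, 130, 131, 127]
209 [129, 131, 124, 124, 126, 127, 128, 122, 100, 126, 127, 135, 115, 116, 131, 104, 124, 130, 129, 128, 131, 129, 127, 131, 129, 130]
[[63.4, -2.8, -6.0], [66.9, -2.2, -5.0], [68.2, -1.6, -4.7], [46.9, -0.9, -10.7], [47.1, -0.3, -10.6], [45.7, 0.3, -11.0], [46.8, 0.9, -10.7], [63.5, 1.6, -6.0], [63.3, 2.2, -6.1], [63.2, 2.8, -6.1]]
[[-143.2, -0.3, -64.3], [63.4, -3.4, -11.3], [65.1, -2.8, -10.8], [67.3, -2.2, -10.2], [67.9, -1.6, -10.1], [67.9, -1.0, -10.1], [67.7, -0.3, -10.1], [67.2, 0.3, -10.3], [67.4, 1.0, -10.2], [65.5, 1.6, -10.7], [62.1, 2.2, -11.6], [63.1, 2.8, -11.3], [62.9, 3.4, -11.4], [63.7, 4.1, -11.2]]
stud circle tool y,z [-0.59892048  1.42897009] 14.737928196872426 63.45794089386053
```

The blade is about 0.6 mm off in y and 0.8 mm in z, with a gap of about 9.3 mm. I'll correct and descend in small steps, watching the force.

```bash
python3 -m crank '[[0,0,-0.0006,0.0008,0],[0,0.004,0,0,0],[0,0.004,0,0,0],[0,0,0,0,0],[0,0,0,0,0]]' 60; python3 -m crank '[[0,0.002,0,0,0],[0,0.001,0,0,0],[0,0,0,0,0]]'; python3 -m crank '[[0,0.001,0,0,0],[0,0,0,0,0]]';  python3 - <<'E'
from h import *
d=cam("wrist"); s=d["s"]; print(s["tcp_pos"].round(4),s["force"].round(2),s["ft_torque"].round(3))
c=d["image"][150:290,240:400]; cv2.imwrite("pics/w9c.png",cv2.resize(c,None,fx=4,fy=4,interpolation=cv2.INTER_NEAREST))
E
```

```text
t: 9.3
tcp_pos: [0.6113, -0.1918, 0.1195]
tool_rot: [-0.122, 0.697, 0.122, 0.696]
force: [-1.3, 0.2, -0.1]
finger_gap: 0.113
t: 9.6
tcp_pos: [0.6115, -0.1918, 0.1167]
tool_rot: [-0.122, 0.697, 0.122, 0.696]
force: [-0.3, 0.4, 0.1]
finger_gap: 0.11
t: 9.8
tcp_pos: [0.6115, -0.1918, 0.1158]
tool_rot: [-0.122, 0.697, 0.122, 0.697]
force: [0.5, 0.5, -0.8]
finger_gap: 0.109
[ 0.6115 -0.1918  0.1158] [ 0.51  0.46 -0.81] [ 0.019 -0.006 -0.014]
```

View pics/w9c.png

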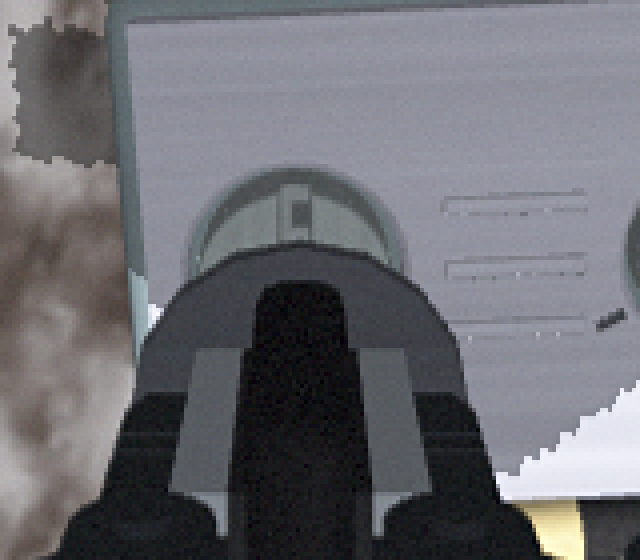

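```bash
cat > rel.py <<'E'
from h import *
def go(tag):
    d=cam("wrist"); s=d["s"]; b=d["image"]
    T=np.eye(4); T[:3,:3]=R.from_quat(s["tool_rot"]).as_matrix(); T[:3,3]=s["tcp_pos"]
    P=cloud(d); Pt=(P-T[:3,3])@T[:3,:3]
    c=b[150:290,240:400]; cv2.imwrite(f"pics/{tag}.png",cv2.resize(c,None,fx=4,fy=4,interpolation=cv2.INTER_NEAREST))
    print("tcp",s["tcp_pos"].round(4),"F",s["force"].round(2),"M",s["ft_torque"].round(3))
    return d,b,P,Pt,T
E
python3 - <<'E'
from rel import *
d,b,P,Pt,T=go("w10c")
g=cv2.cvtColor(b,cv2.COLOR_BGR2GRAY)
for v in (196,198,200,202,204,206,208): print(v,g[v,304:324].tolist())
for v in (201,204,207): print("x",(Pt[v,304:324,0]*1000).round(1).tolist()); print("y",(Pt[v,304:324,1]*1000).round(1).tolist())
print("stud top tool x", (Pt[205,292:300,0]*1000).round(1),(Pt[205,326:334,0]*1000).round(1))
# flange
mf=((Pt[...,0]>0.0)&(Pt[...,0]<.0105)&(abs(Pt[...,1])<.03)&(Pt[...,2]<0.0)&(Pt[...,2]>-.04))
v,u=np.nonzero(mf); F=Pt[v,u]; print("flange x",F[:,0].mean())
hh=cv2.convexHull((F[:,1:]*1000).astype(np.float32))[:,0]; hh=hh[hh[:,1]<-6]
A=np.c_[2*hh,np.ones(len(hh))]; x=np.linalg.lstsq(A,(hh**2).sum(1),rcond=None)[0]; print("flange y,z",x[:2])
E
```

```text
tcp [ 0.6115 -0.1918  0.1158] F [-0.78 -0.43  0.29] M [0.012 0.01  0.019]
196 [80, 80, 81, 84, 79, 86, 99, 105, 119, 114, 119, 122, 110, 91, 84, 77, 80, 81, 81, 87]
198 [82, 81, 87, 89, 95, 102, 117, 126, 119, 123, 120, 122, 128, 96, 98, 90, 87, 86, 84, 87]
200 [111, 121, 127, 125, 129, 105, 116, 126, 119, 99, 97, 98, 97, 86, 125, 131, 128, 127, 122, 112]
202 [126, 127, 127, 128, 131, 108, 113, 124, 114, 83, 81, 80, 78, 83, 124, 128, 128, 129, 127, 131]
204 [121, 124, 125, 126, 131, 105, 113, 127, 114, 80, 78, 79, 81, 85, 124, 128, 131, 126, 128, 127]
206 [123, 126, 127, 128, 129, 107, 116, 120, 114, 92, 90, 93, 92, 82, 122, 129, 126, 124, 127, 125]
208 [125, 127, 128, 128, 128, 104, 114, 123, 126, 130, 129, 130, 132, 101, 120, 129, 129, 127, 128, 126]
x [50.6, 51.3, 51.8, 50.0, 50.7, 51.0, 55.2, 54.6, 55.6, 50.7, 50.7, 50.1, 50.5, 51.9, 51.4, 50.1, 49.8, 49.2, 50.8, 50.6]
y [-6.2, -5.6, -5.1, -4.4, -3.9, -3.3, -2.7, -2.1, -1.5, -0.9, -0.3, 0.3, 0.9, 1.5, 2.1, 2.6, 3.2, 3.8, 4.4, 5.0]
x [51.0, 50.1, 50.8, 49.7, 49.8, 51.9, 55.8, 56.5, 55.1, 43.7, 44.3, 44.6, 44.5, 51.7, 50.3, 49.9, 51.9, 50.8, 51.2, 51.3]
y [-6.2, -5.6, -5.0, -4.4, -3.8, -3.3, -2.7, -2.1, -1.5, -0.9, -0.3, 0.3, 0.8, 1.5, 2.1, 2.6, 3.3, 3.8, 4.4, 5.0]
x [49.8, 51.2, 51.5, 51.4, 51.2, 51.5, 54.8, 54.9, 55.1, 40.5, 38.7, 40.3, 39.0, 51.9, 51.2, 50.2, 50.5, 52.1, 50.6, 51.9]
y [-6.2, -5.7, -5.1, -4.5, -3.9, -3.3, -2.7, -2.1, -1.5, -0.9, -0.3, 0.3, 0.8, 1.5, 2.1, 2.7, 3.3, 3.9, 4.4, 5.1]
stud top tool x [63.5 56.9 53.8 51.7 50.3 50.5 49.8 50.1] [50.3 50.3 51.1 50.6 50.  52.  51.6 56. ]
flange x 0.0048813571420706645
flange y,z [-0.07863909  0.93642439]
```

The blade end is about 3.2 mm inside the slot (stud top at tool x 50.7, floor at 55.2) with no force. It lies close to the +y wall, so I'll centre it slightly and check.

```bash
python3 -m crank '[[0,0,-0.0008,0,0],[0,0,0,0,0],[0,0,0,0,0]]' 60
cat >> rel.py <<'E'
def prof(tag,rows=(202,204,206)):
    d,b,P,Pt,T=go(tag); g=cv2.cvtColor(b,cv2.COLOR_BGR2GRAY)
    for v in rows: print(v,g[v,304:324].tolist()); 
    print("x",(Pt[rows[1],304:324,0]*1000).round(1).tolist())
    mf=((Pt[...,0]>0.0)&(Pt[...,0]<.0105)&(abs(Pt[...,1])<.03)&(Pt[...,2]<0.0)&(Pt[...,2]>-.04))
    v,u=np.nonzero(mf); F=Pt[v,u]
    hh=cv2.convexHull((F[:,1:]*1000).astype(np.float32))[:,0]; hh=hh[hh[:,1]<-6]
    A=np.c_[2*hh,np.ones(len(hh))]; x=np.linalg.lstsq(A,(hh**2).sum(1),rcond=None)[0]
    m=((P[...,2]>.055)&(P[...,2]<.075)).astype(np.uint8)
    print("flange x y z",F[:,0].mean()*1000,x[:2]," tool yaw deg",np.degrees(np.arctan2(T[1,2],T[0,2])))
    return d,b,P,Pt,T
E
python3 - <<'E'
from rel import *
prof("w11c")
E
```

```text
t: 10.2
tcp_pos: [0.6119, -0.1927, 0.1159]
tool_rot: [-0.122, 0.697, 0.122, 0.697]
force: [0.2, 0.2, -0.2]
finger_gap: 0.111
tcp [ 0.6119 -0.1927  0.1159] F [ 0.22  0.18 -0.22] M [-0.008 -0.007 -0.011]
202 [127, 124, 126, 129, 129, 125, 121, 103, 117, 81, 82, 78, 79, 113, 115, 106, 132, 129, 129, 126]
204 [126, 123, 124, 130, 125, 129, 120, 100, 117, 80, 79, 79, 79, 114, 115, 105, 131, 130, 130, 126]
206 [126, 125, 126, 128, 128, 125, 124, 101, 117, 91, 91, 88, 85, 111, 114, 102, 131, 128, 128, 126]
x [51.8, 50.8, 51.2, 50.2, 50.2, 50.6, 51.6, 51.5, 56.0, 44.7, 45.1, 44.1, 44.1, 54.9, 55.2, 52.0, 51.1, 50.0, 50.2, 50.8]
flange x y z 4.891515694784458 [-0.03182863  1.00544939]  tool yaw deg 19.83199875257939
```

View pics/w11c.png

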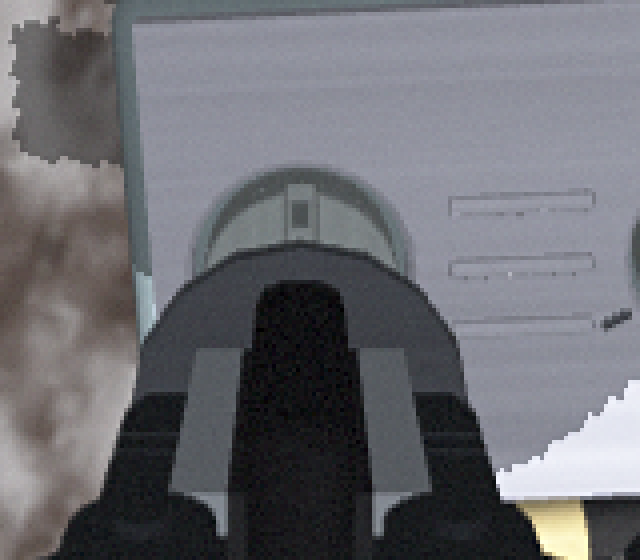

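Now the blade is centred in the slot (slot edges u=311 and 319, blade 313–316). I'll check the stud centre against the key axis before pressing.

```bash
cat >> rel.py <<'E'
from scipy.optimize import least_squares
def studc(Pt,xt,R0=14.9,box=(165,235,285,345)):
    m=(abs(Pt[...,0]*1000-xt)<1.6).astype(np.uint8); M=np.zeros_like(m); a,b_,c,e=box; M[a:b_,c:e]=m[a:b_,c:e]
    v,u=np.nonzero(M); Q=Pt[v,u][:,1:]*1000
    h=cv2.convexHull(Q.astype(np.float32))[:,0]; h=h[h[:,1]<-7]
    r=least_squares(lambda p:np.hypot(*(h-p).T)-R0,[0,0],loss="soft_l1"); return r.x,len(h),np.abs(r.fun).max()
E
python3 - <<'E'
from rel import *
d,b,P,Pt,T=prof("w12c")
print(studc(Pt,50.7))
E
```

```text
tcp [ 0.6119 -0.1926  0.1159] F [-0.03 -0.11 -0.53] M [-0.055 -0.    -0.003]
202 [129, 129, 124, 127, 128, 130, 120, 102, 115, 81, 79, 80, 74, 113, 114, 104, 130, 129, 127, 130]
204 [127, 123, 124, 126, 127, 128, 117, 98, 115, 80, 79, 79, 80, 114, 112, 106, 131, 128, 128, 128]
206 [127, 122, 126, 129, 129, 125, 117, 100, 113, 94, 91, 88, 87, 115, 100, 106, 131, 130, 127, 130]
x [51.4, 51.0, 51.4, 49.4, 50.8, 51.4, 52.4, 52.1, 55.5, 45.5, 44.6, 44.1, 44.6, 54.8, 55.3, 51.3, 51.2, 50.8, 50.7, 51.0]
flange x y z 4.868600881111387 [-0.06372551  0.75497391]  tool yaw deg 19.831450988677386
(array([-0.06952173,  1.65951422]), 8, np.float64(0.08377986593872677))
```

```bash
python3 -m crank '[[0,0.001,0,0.0007,0],[0,0.001,0,0,0],[0,0,0,0,0],[0,0,0,0,0]]' 60; python3 -m crank '[[0,0.001,0,0,0],[0,0.001,0,0,0],[0,0,0,0,0],[0,0,0,0,0]]'; python3 -m crank '[[0,0.001,0,0,0],[0,0.001,0,0,0],[0,0,0,0,0],[0,0,0,0,0]]'
```

```text
t: 10.7
tcp_pos: [0.6127, -0.1924, 0.1141]
tool_rot: [-0.122, 0.696, 0.122, 0.697]
force: [-1.2, 0.4, -0.1]
finger_gap: 0.107
t: 11.1
tcp_pos: [0.6127, -0.1924, 0.1121]
tool_rot: [-0.122, 0.696, 0.122, 0.697]
force: [0.1, 0.7, 3.1]
finger_gap: 0.109
t: 11.5
tcp_pos: [0.6127, -0.1924, 0.1101]
tool_rot: [-0.122, 0.696, 0.122, 0.697]
force: [-1.0, 0.1, 3.9]
finger_gap: 0.109
```

```bash
for i in 1; do :; done; python3 -m crank '[[0,0.001,0,0,0],[0,0,0,0,0],[0,0,0,0,0]]'; python3 -m crank '[[0,0.001,0,0,0],[0,0,0,0,0],[0,0,0,0,0]]'; python3 -m crank '[[0,0.0007,0,0,0],[0,0,0,0,0],[0,0,0,0,0]]'; python3 -m crank '[[0,0.0005,0,0,0],[0,0,0,0,0],[0,0,0,0,0]]'
```

```text
t: 11.8
tcp_pos: [0.6127, -0.1924, 0.1091]
tool_rot: [-0.122, 0.696, 0.122, 0.697]
force: [0.1, 0.6, 5.1]
finger_gap: 0.111
t: 12.1
tcp_pos: [0.6127, -0.1924, 0.1085]
tool_rot: [-0.122, 0.696, 0.122, 0.697]
force: [-0.2, 0.5, 6.9]
finger_gap: 0.111
t: 12.4
tcp_pos: [0.6127, -0.1924, 0.1084]
tool_rot: [-0.122, 0.696, 0.122, 0.697]
force: [-0.1, 0.6, 10.2]
finger_gap: 0.11
t: 12.7
tcp_pos: [0.6128, -0.1924, 0.1083]
tool_rot: [-0.122, 0.696, 0.122, 0.697]
force: [-2.1, 1.3, 12.2]
finger_gap: 0.107
```

The inner stop is reached at TCP z≈0.1084 with about 12 N. I'll ease to about 11 N and start turning clockwise, watching moment and force.

```bash
cat > st.py <<'E'
from h import *
s=manip.sense(); M=R.from_quat(s["tool_rot"]).as_matrix()
print("   z %.4f xy %.4f %.4f yaw %.3f F %s M %s gap %.3f q6 %.3f"%(s["tcp_pos"][2],*s["tcp_pos"][:2],np.arctan2(M[1,2],M[0,2]),s["force"].round(1),s["ft_torque"].round(3),s["finger_gap"],s["q"][5]))
E
python3 -m crank '[[0,-0.0002,0,0,0],[0,0,0,0,0]]' >/dev/null; python3 st.py; python3 -m crank '[[0,0,0.0001,0,0.1],[0,0,0,0,0]]'>/dev/null; python3 st.py;  python3 -m crank '[[0,0,0.0001,0,0.1],[0,0,0,0,0]]'>/dev/null; python3 st.py; python3 -m crank '[[0,0,0.0001,0,0.1],[0,0,0,0,0]]'>/dev/null; python3 st.py
```

```text
z 0.1084 xy 0.6128 -0.1925 yaw 0.346 F [-1.3  2.  10.9] M [0.338 0.368 0.114] gap 0.110 q6 -2.395
   z 0.1084 xy 0.6128 -0.1925 yaw 0.245 F [-1.9  2.  10.1] M [ 0.241  0.31  -0.005] gap 0.107 q6 -2.293
   z 0.1083 xy 0.6128 -0.1924 yaw 0.145 F [-1.7  0.9 11.5] M [0.249 0.42  0.045] gap 0.108 q6 -2.193
   z 0.1084 xy 0.6127 -0.1924 yaw 0.045 F [-2.   1.4 10.5] M [0.182 0.374 0.028] gap 0.109 q6 -2.093
```

```bash
python3 -m crank '[[0,0,0.0001,0,0.1],[0,0,0,0,0]]'>/dev/null; python3 st.py;  python3 -m crank '[[0,0,0.0001,0,0.1],[0,0,0,0,0]]'>/dev/null; python3 st.py; python3 -c "
from rel import *
go('w13c')"
```

```text
z 0.1083 xy 0.6127 -0.1924 yaw -0.055 F [-0.9  0.1 10.4] M [ 0.166  0.356 -0.028] gap 0.112 q6 -1.993
   z 0.1084 xy 0.6128 -0.1924 yaw -0.155 F [-1.4  0.7 10.6] M [0.112 0.341 0.002] gap 0.109 q6 -1.893
tcp [ 0.6128 -0.1924  0.1084] F [-1.37  0.73 10.62] M [0.112 0.341 0.002]
```

View pics/w13c.png

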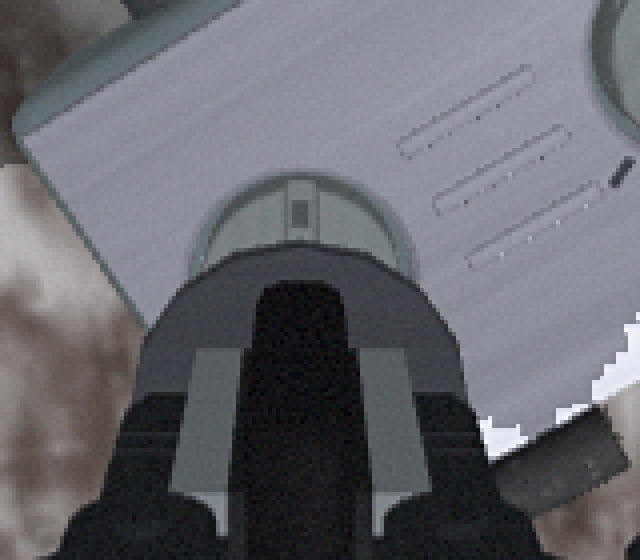

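The slot stays aligned with the blade while the logger appears rotated, so the stud is turning with the key. I'll continue with finer steps.

```bash
python3 -m crank '[[0,0,0.0001,0,0.1],[0,0,0,0,0]]'>/dev/null; python3 st.py;  python3 -m crank '[[0,0,0,0,0.06],[0,0,0,0,0]]'>/dev/null; python3 st.py; python3 -m crank '[[0,0,0.0001,0,0.06],[0,0,0,0,0]]'>/dev/null; python3 st.py; python3 -m crank '[[0,0,0,0,0.05],[0,0,0,0,0]]'>/dev/null; python3 st.py; python3 -m crank '[[0,0,0,0,0.05],[0,0,0,0,0]]'>/dev/null; python3 st.py
```

```text
z 0.1084 xy 0.6127 -0.1923 yaw -0.255 F [-1.9 -0.1 10.7] M [0.074 0.384 0.056] gap 0.106 q6 -1.793
   z 0.1083 xy 0.6127 -0.1923 yaw -0.314 F [-0.7 -0.1 10.8] M [0.026 0.395 0.026] gap 0.106 q6 -1.733
   z 0.1083 xy 0.6127 -0.1923 yaw -0.374 F [-1.8  0.4 10.4] M [ 0.033  0.4   -0.039] gap 0.109 q6 -1.673
   z 0.1083 xy 0.6127 -0.1923 yaw -0.424 F [-2.6  0.5 11.1] M [ 0.058  0.383 -0.008] gap 0.108 q6 -1.623
   z 0.1084 xy 0.6127 -0.1923 yaw -0.474 F [-2.9 -0.1  9.9] M [ 0.007  0.404 -0.062] gap 0.110 q6 -1.573
```

```bash
python3 -m crank '[[0,0,0.0001,0,0.04],[0,0,0,0,0]]'>/dev/null; python3 st.py;  python3 -m crank '[[0,0,0,0,0.04],[0,0,0,0,0]]'>/dev/null; python3 st.py; python3 -m crank '[[0,0,0,0,0.04],[0,0,0,0,0]]'>/dev/null; python3 st.py; python3 -m crank '[[0,0,0.0001,0,0.04],[0,0,0,0,0]]'>/dev/null; python3 st.py
```

```text
z 0.1084 xy 0.6127 -0.1923 yaw -0.514 F [-2.1 -0.2 11.2] M [ 0.012  0.423 -0.011] gap 0.111 q6 -1.533
   z 0.1083 xy 0.6127 -0.1923 yaw -0.554 F [-1.3  0.2 11.8] M [-0.02   0.432 -0.015] gap 0.111 q6 -1.493
   z 0.1084 xy 0.6127 -0.1923 yaw -0.594 F [-1.2 -0.1 10.5] M [ 0.001  0.396 -0.002] gap 0.111 q6 -1.453
   z 0.1083 xy 0.6128 -0.1922 yaw -0.634 F [-1.7 -0.2  9.8] M [-0.027  0.471  0.084] gap 0.110 q6 -1.413
```

```bash
python3 -m crank '[[0,0,0,0,0]]'>/dev/null; python3 st.py; python3 -m crank '[[0,0,0,0,0.03],[0,0,0,0,0]]'>/dev/null; python3 st.py;python3 -m crank '[[0,0,0,0,0]]'>/dev/null; python3 st.py;  python3 -m crank '[[0,0,0,0,0.03],[0,0,0,0,0]]'>/dev/null; python3 st.py;python3 -m crank '[[0,0,0,0,0]]'>/dev/null; python3 st.py
```

```text
z 0.1083 xy 0.6128 -0.1922 yaw -0.633 F [-1.6  0.8 10.4] M [ 0.023  0.446 -0.003] gap 0.111 q6 -1.414
   z 0.1084 xy 0.6130 -0.1923 yaw -0.664 F [-1.5 -0.   9.9] M [-0.025  0.312  0.012] gap 0.113 q6 -1.383
   z 0.1084 xy 0.6130 -0.1923 yaw -0.663 F [-2.1 -0.1 10. ] M [-0.008  0.371  0.024] gap 0.111 q6 -1.384
   z 0.1084 xy 0.6131 -0.1923 yaw -0.694 F [-1.9  0.6  9.8] M [-0.003  0.269 -0.003] gap 0.107 q6 -1.353
   z 0.1084 xy 0.6131 -0.1922 yaw -0.693 F [-1.2 -0.  10.3] M [-0.013  0.288 -0.007] gap 0.104 q6 -1.354
```

The x position and M_y are shifting slightly, so I'll check whether the stud still follows.

```bash
python3 -c "
from rel import *
prof('w14c',(200,203,206))"
```

```text
tcp [ 0.6131 -0.1922  0.1084] F [-1.240e+00 -1.000e-02  1.032e+01] M [-0.013  0.288 -0.007]
200 [120, 126, 125, 125, 115, 98, 120, 123, 115, 101, 98, 99, 93, 104, 127, 124, 126, 125, 124, 123]
203 [123, 124, 123, 124, 121, 79, 121, 125, 105, 85, 84, 84, 80, 97, 127, 126, 127, 123, 123, 127]
206 [122, 123, 121, 125, 127, 99, 110, 123, 104, 92, 90, 90, 90, 89, 120, 126, 126, 126, 126, 122]
x [49.3, 48.8, 49.8, 48.2, 48.9, 50.1, 53.2, 54.1, 54.1, 46.0, 47.0, 46.5, 47.3, 49.6, 48.8, 48.6, 48.8, 49.5, 49.1, 49.8]
flange x y z 4.896395032931916 [0.87521643 0.53063011]  tool yaw deg -39.72725554272238
```

View pics/w14c.png

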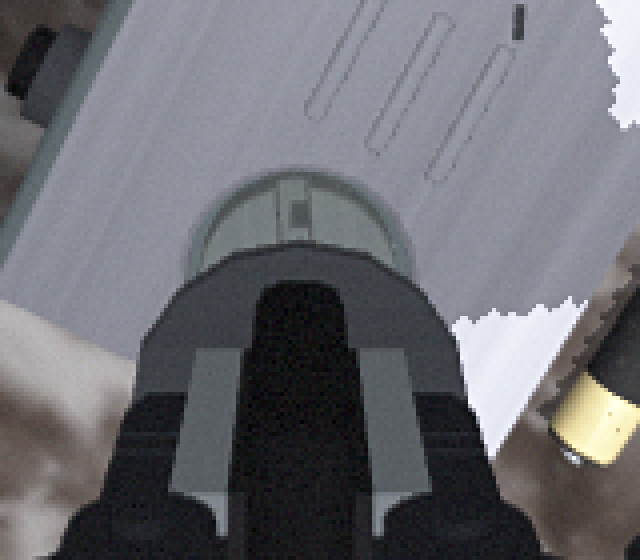

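```bash
cat > slot.py <<'E'
import cv2,numpy as np,sys
for n in sys.argv[1:]:
    g=cv2.cvtColor(cv2.imread(f"pics/{n}.png")[2::4,2::4],cv2.COLOR_BGR2GRAY).astype(float) # raw crop from (240,150)
    print(n)
    for v in range(46,60,2):
        r=g[v:v+2].mean(0)[60:90]; 
        # dark minima
        mins=[(300+i,int(r[i])) for i in range(1,29) if r[i]<=r[i-1] and r[i]<r[i+1] and r[i]<112]
        print(150+v,mins, r[5:22].astype(int).tolist())
E
python3 slot.py w12c w13c w14c
```

```text
w12c
196 [(302, 79), (306, 79), (308, 79), (310, 81), (319, 80), (324, 83), (326, 80), (328, 82)] [86, 79, 82, 79, 84, 81, 94, 124, 121, 120, 122, 122, 123, 106, 80, 81, 83]
198 [(302, 75), (304, 81), (311, 102), (319, 107), (325, 83), (328, 79)] [85, 87, 92, 99, 108, 112, 102, 125, 123, 123, 125, 124, 124, 114, 107, 113, 104]
200 [(301, 79), (311, 99), (313, 91), (316, 90), (319, 107)] [114, 124, 128, 127, 131, 121, 99, 116, 91, 91, 91, 90, 114, 112, 107, 133, 130]
202 [(311, 101), (314, 80), (316, 75), (319, 104)] [127, 123, 125, 127, 128, 118, 101, 114, 82, 80, 81, 75, 114, 114, 104, 131, 129]
204 [(311, 98), (315, 79), (319, 105)] [125, 124, 124, 127, 127, 117, 98, 114, 82, 80, 79, 80, 114, 108, 105, 130, 128]
206 [(311, 101), (316, 105), (318, 101)] [123, 124, 126, 127, 126, 118, 101, 118, 108, 107, 105, 105, 119, 101, 106, 131, 129]
208 [(311, 98), (318, 105)] [124, 125, 127, 130, 129, 119, 98, 129, 132, 120, 121, 132, 130, 105, 106, 133, 130]
w13c
196 [(306, 80), (324, 83)] [82, 80, 82, 86, 87, 94, 98, 122, 123, 121, 122, 122, 122, 113, 92, 90, 87]
198 [(301, 78), (311, 102), 
[... 871 characters left out ...]
 103, 98, 96, 93]
198 [(309, 98), (317, 105), (328, 81)] [113, 119, 124, 113, 98, 122, 119, 121, 122, 121, 124, 110, 105, 130, 126, 126, 122]
200 [(309, 98), (314, 91), (316, 88)] [125, 125, 126, 115, 98, 120, 122, 113, 93, 91, 91, 88, 103, 128, 125, 125, 124]
202 [(309, 87), (316, 82)] [123, 124, 123, 121, 87, 121, 124, 109, 85, 84, 84, 82, 97, 128, 127, 126, 125]
204 [(309, 96), (316, 81)] [122, 125, 123, 124, 96, 119, 123, 103, 87, 82, 82, 81, 89, 124, 124, 125, 123]
206 [(309, 100), (317, 92)] [124, 121, 124, 125, 100, 111, 122, 109, 107, 105, 105, 105, 92, 119, 125, 126, 127]
208 [(309, 104), (317, 98)] [123, 126, 125, 127, 104, 110, 122, 124, 128, 119, 117, 130, 98, 119, 126, 127, 124]
```

The blade now leads the slot (slot edges at 309/317, blade 313–317), so the stud has met resistance. It may be the catch stop or a hump before it. I'll continue gently with small steps, watching M_z.

```bash
python3 -m crank '[[0,0,0,0,0.03],[0,0,0,0,0]]'>/dev/null; python3 st.py;python3 -m crank '[[0,0,0,0,0]]'>/dev/null; python3 st.py;  python3 -m crank '[[0,0,0,0,0.03],[0,0,0,0,0]]'>/dev/null; python3 st.py;python3 -m crank '[[0,0,0,0,0]]'>/dev/null; python3 st.py; python3 -c "
from rel import *
go('w15c')"; python3 slot.py w15c
```

```text
z 0.1084 xy 0.6131 -0.1923 yaw -0.724 F [-1.4 -0.9  9.9] M [0.019 0.307 0.027] gap 0.115 q6 -1.324
   z 0.1084 xy 0.6131 -0.1923 yaw -0.723 F [-1.7  1.   9.6] M [0.004 0.323 0.036] gap 0.112 q6 -1.324
   z 0.1084 xy 0.6131 -0.1923 yaw -0.754 F [-0.4  0.3 10.6] M [0.004 0.359 0.053] gap 0.110 q6 -1.294
   z 0.1084 xy 0.6131 -0.1923 yaw -0.753 F [-2.1 -0.6 10.2] M [0.004 0.323 0.073] gap 0.107 q6 -1.294
tcp [ 0.6131 -0.1923  0.1084] F [-2.14 -0.57 10.2 ] M [0.004 0.323 0.073]
w15c
196 [(304, 79), (316, 98), (322, 89), (325, 84)] [82, 85, 92, 93, 116, 121, 119, 122, 120, 121, 124, 98, 108, 105, 101, 97, 94]
198 [(308, 100), (316, 99), (328, 83)] [113, 117, 123, 100, 108, 120, 119, 119, 122, 121, 122, 99, 119, 126, 124, 123, 123]
200 [(309, 103), (316, 84)] [124, 125, 125, 104, 103, 121, 121, 114, 93, 93, 93, 84, 117, 125, 126, 126, 125]
202 [(309, 101), (313, 82), (316, 84)] [123, 124, 124, 108, 101, 121, 121, 103, 82, 84, 84, 84, 108, 125, 127, 125, 124]
204 [(309, 95), (315, 80)] [123, 123, 128, 114, 95, 119, 120, 104, 85, 83, 80, 82, 103, 126, 127, 123, 123]
206 [(309, 94), (313, 104), (315, 105), (317, 96)] [123, 124, 126, 119, 94, 120, 121, 111, 104, 106, 105, 105, 96, 124, 125, 125, 123]
208 [(309, 99), (317, 101)] [124, 124, 123, 122, 99, 119, 123, 126, 129, 119, 119, 129, 101, 122, 128, 125, 123]
```

```bash
python3 -m crank '[[0,0,0,0,0.03],[0,0,0,0,0],[0,0,0,0,0]]'>/dev/null; python3 st.py;python3 -m crank '[[0,0,0,0,0]]'>/dev/null; python3 st.py;  python3 -m crank '[[0,0,0,0,0.03],[0,0,0,0,0],[0,0,0,0,0]]'>/dev/null; python3 st.py;python3 -m crank '[[0,0,0,0,0]]'>/dev/null; python3 st.py; python3 -c "
from rel import *
go('w16c')"; python3 slot.py w16c
```

```text
z 0.1084 xy 0.6131 -0.1923 yaw -0.783 F [-1.3  0.3 10.3] M [-0.03   0.305  0.081] gap 0.113 q6 -1.264
   z 0.1084 xy 0.6131 -0.1924 yaw -0.783 F [-1.7 -0.4 10.7] M [-0.008  0.3    0.108] gap 0.108 q6 -1.264
   z 0.1084 xy 0.6131 -0.1923 yaw -0.813 F [-2.1 -0.2 10.5] M [-0.005  0.31   0.206] gap 0.109 q6 -1.234
   z 0.1084 xy 0.6131 -0.1923 yaw -0.813 F [-1.  -1.1  9.8] M [0.03  0.338 0.117] gap 0.107 q6 -1.234
tcp [ 0.6131 -0.1923  0.1084] F [-1.05 -1.08  9.76] M [0.03  0.338 0.117]
w16c
196 [(304, 80), (315, 104), (324, 81), (327, 91)] [81, 86, 93, 99, 121, 122, 122, 121, 119, 122, 104, 105, 105, 103, 100, 95, 93]
198 [(308, 96), (316, 103), (328, 85)] [114, 120, 114, 96, 120, 122, 121, 120, 119, 120, 115, 103, 127, 126, 124, 124, 126]
200 [(308, 96), (315, 92)] [126, 122, 119, 96, 115, 120, 119, 109, 94, 92, 92, 97, 126, 127, 123, 126, 124]
202 [(308, 101), (313, 84), (316, 81)] [126, 124, 124, 101, 107, 120, 120, 105, 84, 85, 82, 81, 120, 127, 123, 124, 125]
204 [(309, 102), (313, 81), (316, 81)] [124, 124, 127, 106, 102, 122, 120, 103, 81, 84, 81, 81, 112, 126, 123, 125, 124]
206 [(309, 93), (314, 105), (317, 105)] [123, 121, 124, 111, 93, 122, 120, 111, 105, 105, 106, 106, 105, 125, 124, 124, 122]
208 [(309, 90), (317, 106)] [124, 123, 125, 119, 90, 124, 124, 126, 129, 122, 117, 127, 106, 127, 125, 125, 124]
```

View pics/w16c.png

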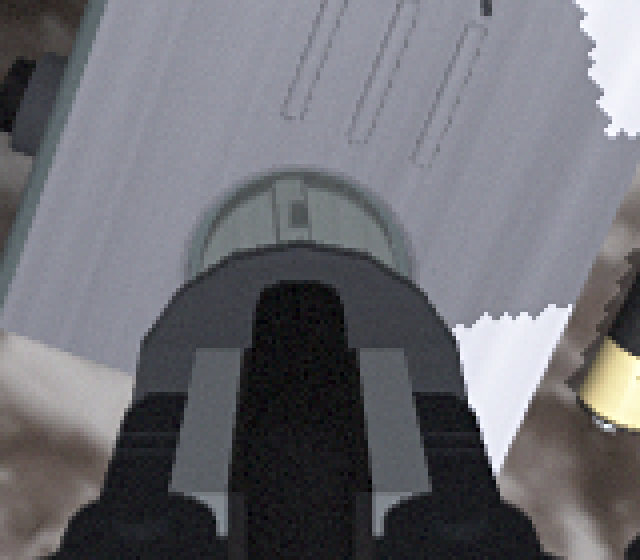

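Resistance is building to about 0.1–0.2 N·m while the stud stays put, consistent with the stop behind the catch (stud turned about 1.0–1.1 rad). I won't force it. I'll let the press up slowly and feel where the spring lets go: about z 0.1114 if caught, below 0.1104 if not.

```bash
for k in 1; do python3 -m crank '[[0,-0.001,0,0,0],[0,0,0,0,0],[0,0,0,0,0]]' >/dev/null; python3 st.py; python3 -m crank '[[0,-0.001,0,0,0],[0,0,0,0,0],[0,0,0,0,0]]' >/dev/null; python3 st.py; python3 -m crank '[[0,-0.001,0,0,0],[0,0,0,0,0],[0,0,0,0,0]]' >/dev/null; python3 st.py; python3 -m crank '[[0,-0.0007,0,0,0],[0,0,0,0,0],[0,0,0,0,0]]' >/dev/null; python3 st.py; done
```

```text
z 0.1085 xy 0.6130 -0.1923 yaw -0.813 F [-0.5 -0.5  7. ] M [-0.149  0.126  0.117] gap 0.110 q6 -1.234
   z 0.1087 xy 0.6129 -0.1922 yaw -0.814 F [ 1.8 -1.6  1.9] M [-0.489 -0.207  0.109] gap 0.112 q6 -1.234
   z 0.1100 xy 0.6129 -0.1920 yaw -0.814 F [ 1.1 -3.5  2.4] M [-0.772 -0.243  0.102] gap 0.108 q6 -1.234
   z 0.1107 xy 0.6128 -0.1920 yaw -0.814 F [ 2.3 -4.8  0.8] M [-0.92  -0.384  0.078] gap 0.109 q6 -1.234
```

Lateral force is appearing because the blade is jammed diagonally. I'll relieve the twist and look.

```bash
python3 -m crank '[[0,0,0,0,-0.04],[0,0,0,0,0]]' >/dev/null; python3 st.py; python3 -m crank '[[0,0,0,0,-0.03],[0,0,0,0,0]]' >/dev/null; python3 st.py; python3 -c "
from rel import *
d,b,P,Pt,T=prof('w17c')
print('studtop x',(Pt[205,294:304,0]*1000).round(1),(Pt[205,326:332,0]*1000).round(1))
c=cloud(d); m=(P[...,2]>.05)&(P[...,2]<.062); print('cover z',np.median(P[215:240,375:395,2]),np.median(P[160:175,345:360,2]),'stud z',np.median(P[203:208,295:304,2]),np.median(P[203:208,324:332,2]))
"; python3 slot.py w17c
```

```text
z 0.1107 xy 0.6127 -0.1918 yaw -0.774 F [ 0.9 -3.9  0.2] M [-0.929 -0.234  0.007] gap 0.111 q6 -1.274
   z 0.1107 xy 0.6125 -0.1916 yaw -0.743 F [ 0.  -4.3  1.7] M [-0.927 -0.181  0.062] gap 0.108 q6 -1.304
tcp [ 0.6125 -0.1916  0.1107] F [ 0.01 -4.28  1.67] M [-0.927 -0.181  0.062]
202 [122, 126, 123, 124, 101, 115, 118, 120, 102, 83, 83, 84, 85, 122, 127, 124, 124, 125, 123, 126]
204 [123, 123, 126, 124, 109, 109, 123, 120, 104, 85, 85, 86, 80, 114, 126, 127, 125, 123, 126, 124]
206 [122, 121, 124, 123, 108, 99, 119, 122, 102, 83, 84, 85, 82, 104, 123, 127, 124, 125, 125, 120]
x [49.4, 49.6, 49.3, 50.1, 49.2, 52.4, 52.5, 52.8, 45.1, 45.3, 45.8, 46.2, 46.3, 49.4, 49.0, 50.6, 48.9, 49.1, 50.5, 49.0]
flange x y z 4.9724633784516 [0.92475837 0.47663926]  tool yaw deg -42.59599890785525
studtop x [56.3 51.1 49.4 49.5 49.  48.5 49.  49.4 49.4 49.6] [49.6 49.2 50.1 49.4 49.2 49.3]
cover z 0.008979833835886242 0.05877368482202655 stud z 0.0613252099439818 0.061449230213448405
w17c
196 [(305, 80), (308, 82), (317, 82), (319, 84), (322, 85), (324, 88)] [80, 84, 83, 82, 108, 108, 113, 113, 112, 114, 105, 84, 82, 84, 84, 86, 89]
198 [(302, 79), (305, 84), (308, 93), (316, 99), (325, 82)] [84, 91, 98, 93, 118, 123, 120, 119, 121, 121, 122, 99, 113, 111, 106, 101, 97]
200 [(308, 99), (316, 92), (328, 86)] [117, 124, 126, 99, 110, 121, 123, 109, 97, 96, 96, 92, 124, 128, 123, 126, 125]
202 [(308, 101), (316, 82)] [124, 125, 125, 101, 110, 119, 121, 103, 84, 83, 83, 82, 119, 126, 125, 122, 124]
204 [(309, 106), (314, 82), (316, 81)] [123, 126, 126, 110, 106, 123, 120, 102, 83, 82, 84, 81, 112, 126, 126, 125, 123]
206 [(309, 101), (316, 96)] [120, 124, 121, 110, 101, 120, 120, 106, 97, 96, 96, 96, 106, 126, 127, 125, 126]
208 [(309, 97), (317, 103)] [122, 124, 127, 116, 97, 122, 122, 122, 127, 125, 126, 126, 103, 126, 126, 123, 124]
```

View pics/w17c.png

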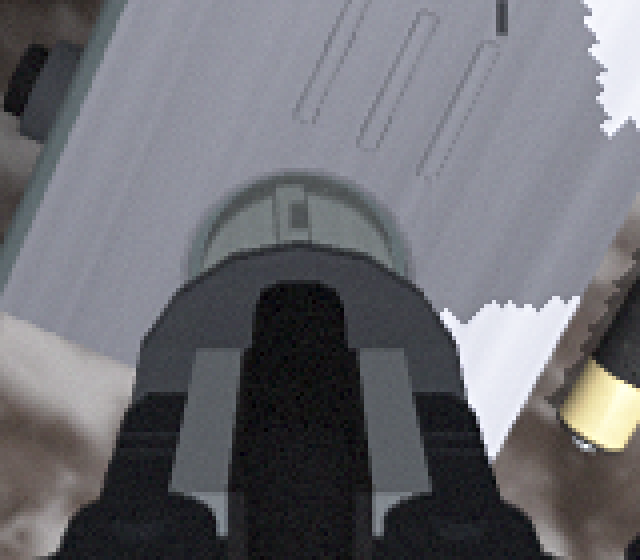

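```bash
python3 -m crank '[[0,0,-0.0004,0,0],[0,0,0,0,0]]' >/dev/null; python3 st.py; python3 -m crank '[[0,0,-0.0004,0,0],[0,0,0,0,0]]' >/dev/null; python3 st.py; python3 -m crank '[[0,0,0,0,-0.03],[0,0,0,0,0]]' >/dev/null; python3 st.py; python3 -c "
from rel import *
d,b,P,Pt,T=prof('w18c')
print('studtop x',(Pt[205,294:304,0]*1000).round(1),(Pt[205,326:332,0]*1000).round(1))
print('cover z',np.median(P[160:175,345:360,2]),'stud z',np.median(P[203:208,295:304,2]),np.median(P[203:208,324:332,2]))
"; python3 slot.py w18c
```

```text
z 0.1107 xy 0.6124 -0.1917 yaw -0.744 F [ 1.  -3.3  1.8] M [-0.777 -0.278  0.045] gap 0.112 q6 -1.304
   z 0.1107 xy 0.6123 -0.1918 yaw -0.744 F [ 2.6 -1.8  1.9] M [-0.517 -0.402  0.019] gap 0.109 q6 -1.305
   z 0.1106 xy 0.6120 -0.1916 yaw -0.713 F [ 2.4 -1.5  3.2] M [-0.376 -0.309  0.034] gap 0.108 q6 -1.336
tcp [ 0.612  -0.1916  0.1106] F [ 2.38 -1.51  3.23] M [-0.376 -0.309  0.034]
202 [123, 122, 126, 127, 119, 95, 118, 118, 114, 84, 82, 85, 84, 101, 127, 126, 124, 123, 124, 125]
204 [117, 123, 122, 124, 121, 99, 120, 124, 110, 84, 82, 80, 83, 90, 126, 127, 125, 125, 124, 125]
206 [123, 123, 124, 122, 124, 102, 109, 122, 103, 80, 85, 83, 82, 89, 123, 125, 127, 123, 124, 125]
x [49.3, 48.5, 48.0, 48.9, 49.1, 50.0, 53.3, 53.7, 54.0, 45.5, 45.6, 44.7, 44.4, 50.8, 48.7, 48.7, 49.2, 48.4, 49.6, 49.5]
flange x y z 4.950863720310529 [0.94559374 0.49296335]  tool yaw deg -40.85348060167359
studtop x [59.1 54.  51.  50.4 50.3 48.6 50.3 49.4 49.3 49.2] [49.1 49.  48.7 49.6 49.  48. ]
cover z 0.05867505410551471 stud z 0.060960649977713194 0.06142375672896748
w18c
196 [(306, 84), (308, 82),
[... 169 characters left out ...]
319, 94), (326, 83)] [84, 82, 83, 92, 100, 122, 120, 122, 120, 121, 122, 105, 97, 97, 94, 95, 94]
200 [(301, 80), (309, 97), (316, 94)] [107, 112, 119, 117, 97, 120, 119, 115, 99, 97, 97, 94, 107, 127, 128, 121, 120]
202 [(309, 95), (314, 83), (316, 84)] [122, 126, 126, 119, 95, 118, 119, 113, 84, 83, 86, 84, 98, 126, 125, 125, 123]
204 [(309, 99), (314, 81), (316, 82)] [124, 123, 123, 122, 99, 116, 123, 106, 84, 81, 83, 82, 90, 125, 127, 126, 123]
206 [(309, 102), (313, 98), (315, 101), (317, 93)] [123, 124, 123, 126, 102, 106, 121, 112, 98, 102, 101, 102, 93, 121, 124, 125, 124]
208 [(309, 105), (317, 98)] [123, 123, 125, 127, 105, 105, 123, 125, 126, 129, 127, 128, 98, 117, 128, 125, 124]
```

```bash
python3 -c "
from rel import *
d,b,P,Pt,T=prof('w19c')
print(studc(Pt,49.2))
print(studc(Pt,49.2,box=(165,215,285,345)))
"; python3 -m crank '[[0,0,0,0.0006,0],[0,0,0,0,0]]' >/dev/null; python3 st.py; python3 -m crank '[[0,-0.0007,0,0,0],[0,0,0,0,0]]' >/dev/null; python3 st.py
```

```text
tcp [ 0.612  -0.1916  0.1106] F [ 1.44 -1.63  3.05] M [-0.315 -0.402 -0.04 ]
202 [120, 124, 131, 126, 116, 92, 118, 126, 116, 83, 84, 84, 85, 101, 132, 128, 126, 125, 125, 126]
204 [119, 121, 126, 126, 123, 97, 122, 123, 113, 83, 84, 80, 82, 90, 130, 125, 126, 127, 126, 122]
206 [122, 121, 124, 126, 124, 102, 109, 121, 105, 83, 81, 80, 83, 87, 122, 121, 125, 124, 124, 125]
x [50.0, 48.7, 48.3, 49.5, 49.3, 50.8, 53.0, 53.0, 54.7, 45.8, 43.6, 45.0, 45.3, 50.9, 48.9, 49.6, 51.1, 50.7, 49.3, 50.1]
flange x y z 4.924789179243438 [1.0021575  0.46119029]  tool yaw deg -40.89096036486281
(array([  3.44467525, -25.7753744 ]), 7, np.float64(7.300906930225324))
(array([  3.44467525, -25.7753744 ]), 7, np.float64(7.300906930225324))
   z 0.1105 xy 0.6121 -0.1918 yaw -0.714 F [0.4 0.1 4.1] M [ 0.026 -0.153  0.028] gap 0.106 q6 -1.335
   z 0.1111 xy 0.6121 -0.1919 yaw -0.714 F [0.6 1.3 3. ] M [ 0.112 -0.214 -0.013] gap 0.108 q6 -1.335
```

```bash
python3 -m crank '[[0,-0.0005,0,0,0],[0,0,0,0,0],[0,0,0,0,0]]' >/dev/null; python3 st.py; python3 -m crank '[[0,-0.0005,0,0,0],[0,0,0,0,0],[0,0,0,0,0]]' >/dev/null; python3 st.py;  python3 -m crank '[[0,-0.0005,0,0,0],[0,0,0,0,0],[0,0,0,0,0]]' >/dev/null; python3 st.py; python3 -m crank '[[0,-0.0005,0,0,0],[0,0,0,0,0],[0,0,0,0,0]]' >/dev/null; python3 st.py; python3 -c "
from rel import *
d,b,P,Pt,T=prof('w20c')
print('studtop x',np.median(Pt[203:208,295:304,0]*1000),np.median(Pt[203:208,324:330,0]*1000),'stud z',np.median(P[203:208,295:304,2]),np.median(P[203:208,324:332,2]))
"; python3 slot.py w20c
```

```text
z 0.1115 xy 0.6121 -0.1919 yaw -0.714 F [1.3 2.3 2.7] M [ 0.368 -0.102 -0.019] gap 0.109 q6 -1.335
   z 0.1120 xy 0.6121 -0.1921 yaw -0.714 F [0.2 2.2 1.6] M [ 0.543 -0.114  0.049] gap 0.108 q6 -1.335
   z 0.1124 xy 0.6121 -0.1921 yaw -0.714 F [ 0.8  1.8 -1.3] M [ 0.552 -0.091  0.003] gap 0.110 q6 -1.335
   z 0.1131 xy 0.6123 -0.1924 yaw -0.714 F [ 0.4  2.2 -1.6] M [ 0.606 -0.158  0.009] gap 0.111 q6 -1.335
tcp [ 0.6123 -0.1924  0.1131] F [ 0.43  2.23 -1.59] M [ 0.606 -0.158  0.009]
202 [123, 123, 123, 123, 126, 112, 101, 120, 123, 82, 83, 82, 84, 81, 110, 128, 125, 124, 125, 127]
204 [122, 121, 119, 125, 125, 113, 96, 122, 124, 86, 85, 87, 81, 90, 101, 126, 124, 124, 125, 125]
206 [123, 121, 126, 123, 126, 118, 84, 118, 112, 94, 94, 96, 91, 110, 99, 125, 123, 124, 124, 124]
x [50.6, 49.4, 49.6, 49.6, 50.0, 49.3, 51.3, 54.3, 54.2, 44.2, 44.2, 43.6, 44.1, 53.7, 51.4, 50.6, 49.6, 50.0, 50.4, 50.0]
flange x y z 4.948439338897494 [1.04644144 0.42694332]  tool yaw deg -40.89671691027582
studtop x 50.31248034383764 50.187435512582155 stud z 0.06274643946058422 0.0630284478910508
w20c
196 [
[... 168 characters left out ...]
 (310, 98), (317, 100)] [92, 100, 111, 116, 106, 98, 123, 121, 121, 124, 122, 124, 100, 118, 126, 122, 119]
200 [(310, 103), (314, 87), (317, 82)] [121, 126, 122, 125, 110, 103, 120, 122, 88, 87, 88, 90, 82, 112, 124, 127, 123]
202 [(310, 99), (313, 83)] [123, 123, 124, 125, 115, 99, 120, 123, 83, 83, 84, 85, 85, 108, 128, 123, 123]
204 [(310, 96), (314, 84), (316, 81)] [122, 121, 124, 125, 116, 96, 122, 124, 85, 84, 86, 81, 90, 100, 126, 125, 124]
206 [(310, 90), (314, 106), (316, 107), (318, 97)] [120, 124, 123, 125, 119, 90, 120, 116, 107, 106, 107, 107, 115, 97, 125, 123, 124]
208 [(310, 102), (318, 98)] [122, 124, 125, 125, 127, 102, 120, 122, 127, 120, 119, 118, 126, 98, 123, 125, 126]
```

View pics/w20c.png

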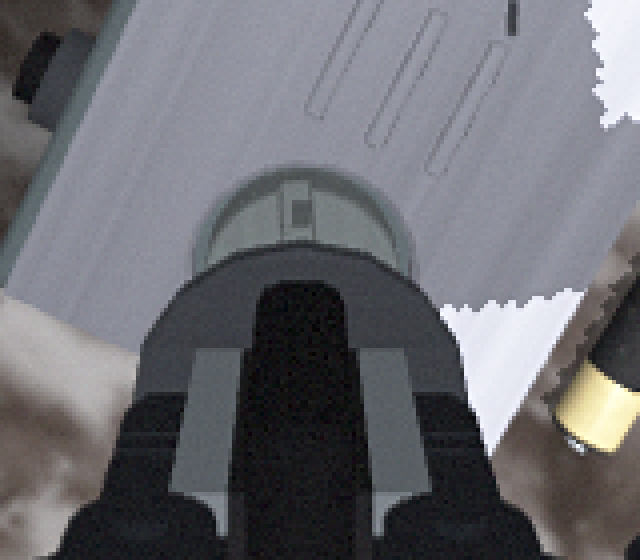

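The spring force vanished at z≈0.112 (press ≈2 mm), and the stud stayed behind as the key rose. That matches fastened. I'll withdraw the key and check the stud against its fellow.

```bash
python3 -m crank '[[0,-0.001,0.0004,0,0],[0,-0.002,0,0,0],[0,-0.003,0,0,0],[0,0,0,0,0]]' >/dev/null; python3 st.py; python3 -m crank '[[0,-0.02,0,0,0],[0,-0.02,0,0,0],[0,0,0,0.03,0],[0,0,0,0.03,0],[0,0,0,0,0]]' >/dev/null; python3 -m crank '[[0,0,0,0,0],[0,0,0,0,0]]' >/dev/null; python3 st.py
python3 - <<'E'
from h import *
d=cam("wrist"); s=d["s"]
np.savez("w21.npz",pos=s["tcp_pos"],rot=s["tool_rot"],**{k:v for k,v in d.items() if k!="s"})
cv2.imwrite("pics/w21.png",d["image"])
E
```

```text
z 0.1202 xy 0.6132 -0.1930 yaw -0.714 F [ 0.2  0.4 -0.6] M [ 0.001  0.004 -0.022] gap 0.109 q6 -1.335
   z 0.1588 xy 0.6570 -0.2308 yaw -0.714 F [-0.2  0.2 -1.2] M [ 0.001 -0.063 -0.011] gap 0.106 q6 -1.355
```

View pics/w21.png

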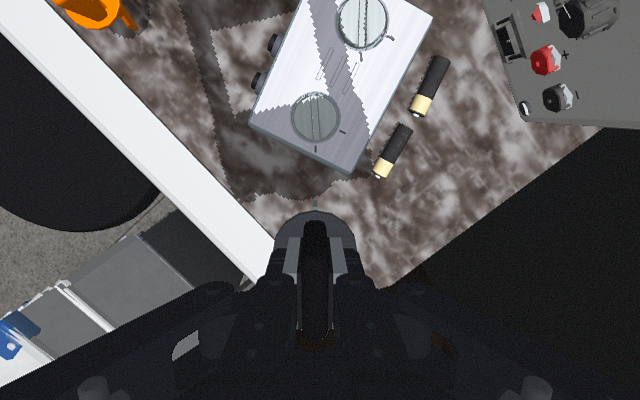

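Run:
```python
from h import *
z=np.load("w21.npz"); d={k:z[k] for k in z.files}; P=cloud(d); b=d["image"]
def med(u,v,r=3): 
    return np.median(P[v-r:v+r+1,u-r:u+r+1].reshape(-1,3),0).round(4)
print("A stud",med(303,116),med(329,116),"B stud",med(350,22),med(374,22))
print("cover near A",med(290,90,2),med(345,105,2),med(340,140,2),med(300,135,2)," near B",med(400,20,2),med(330,60,2),med(380,60,2))
c=b[0:160,240:440]; cv2.imwrite("pics/w21c.png",cv2.resize(c,None,fx=4,fy=3.7,interpolation=cv2.INTER_NEAREST)[:600])
# plane fit for cover
M=np.zeros((400,640),np.uint8); cv2.fillPoly(M,[np.array([[300,5],[425,15],[350,165],[255,120]])],1)
Q=P[(M>0)&(P[...,2]>.050)&(P[...,2]<.0605)]; A=np.c_[Q[:,:2],np.ones(len(Q))]; k=np.linalg.lstsq(A,Q[:,2],rcond=None)[0]; res=Q[:,2]-A@k; print("cover plane",k.round(3),len(Q),np.median(abs(res)))
for (u0,v0,n) in ((303,116,"A"),(329,116,"A"),(350,22,"B"),(374,22,"B")):
    q=P[v0-4:v0+5,u0-3:u0+4].reshape(-1,3); print(n,"height above cover mm",np.median(q[:,2]-np.c_[q[:,:2],np.ones(len(q))]@k)*1000)
```

```text
A stud [ 0.6076 -0.197   0.0632] [ 0.6192 -0.1837  0.0631] B stud [ 0.5834 -0.136   0.0631] [ 0.5934 -0.1243  0.0631]
cover near A [ 0.5887 -0.1926  0.0584] [ 0.6209 -0.1705  0.0587] [ 0.6371 -0.1884  0.0584] [ 0.616  -0.2081  0.0564]  near B [ 0.6032 -0.1096  0.0585] [ 0.592  -0.1596  0.0586] [ 0.6139 -0.1343  0.0588]
cover plane [-0.     0.002  0.059] 13630 0.0005454529254560157
A height above cover mm 4.871734651488567
A height above cover mm 4.749717286934393
B height above cover mm 4.576593689205683
B height above cover mm 4.6484705849655015
```

View pics/w21c.png

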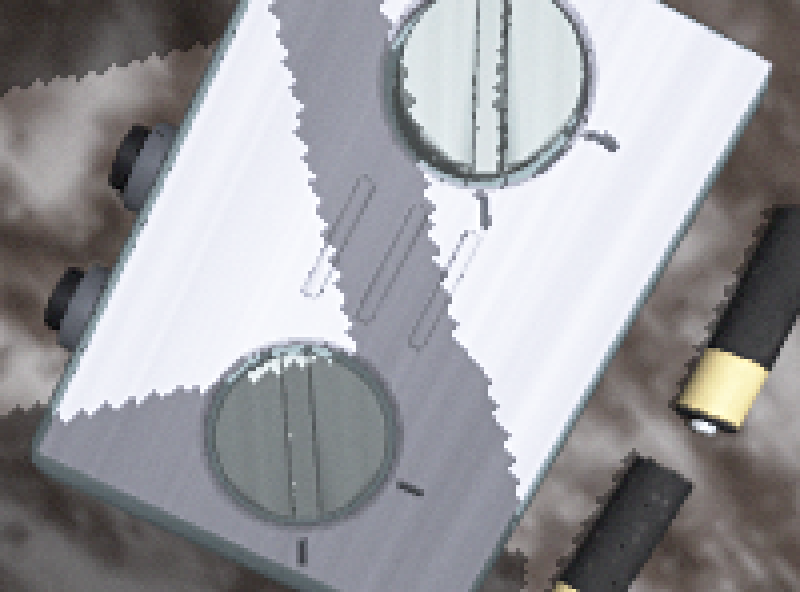

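Both studs are now at the same height (63.2 and 63.1 mm), and the slot of the lower stud at w21c (303,435) points at its fastened tick. The stud is fastened, so now the key goes back to its stand.

```bash
python3 -m crank '[[0,-0.03,0,0,0],[0,0,-0.0177,-0.037,0],[0,0,-0.0177,-0.037,0],[0,0,-0.0177,-0.037,0],[0,0,-0.0177,-0.037,0]]' >/dev/null; python3 -m crank '[[0,0,-0.0176,-0.037,0],[0,0,-0.0176,-0.037,0],[0,0,0,0,-0.145],[0,0,0,0,-0.145],[0,0,0,0,-0.145]]' >/dev/null; python3 -m crank '[[0,0,0,0,-0.145],[0,0,0,0,-0.145],[0,0,0,0,-0.144],[0,0,0,0,0],[0,0,0,0,0]]'
python3 - <<'E'
from rel import *
d,b,P,Pt,T=go("w22c"); cv2.imwrite("pics/w22.png",b)
m=(P[...,2]>0.044)&(P[...,2]<0.056)&(abs(P[...,0]-.42)<.05)&(abs(P[...,1]+.165)<.05)
v,u=np.nonzero(m); print(len(v),"stand top world",cv2.minAreaRect(P[v,u][:,:2].astype(np.float32)*1000)," tool",cv2.minAreaRect(Pt[v,u][:,1:].astype(np.float32)*1000))
mf=((Pt[...,0]>0.0)&(Pt[...,0]<.0105)&(abs(Pt[...,1])<.03)&(Pt[...,2]<0.0)&(Pt[...,2]>-.04))
v,u=np.nonzero(mf); F=Pt[v,u]
hh=cv2.convexHull((F[:,1:]*1000).astype(np.float32))[:,0]; hh=hh[hh[:,1]<-6]
A=np.c_[2*hh,np.ones(len(hh))]; x=np.linalg.lstsq(A,(hh**2).sum(1),rcond=None)[0]; print("flange y z",x[:2]); print("yaw",np.degrees(np.arctan2(T[1,2],T[0,2])))
E
```

```text
t: 24.65
tcp_pos: [0.4206, -0.1658, 0.1895]
tool_rot: [-0.054, 0.705, 0.054, 0.705]
force: [0.2, 0.7, -0.6]
finger_gap: 0.111
tcp [ 0.4206 -0.1658  0.1895] F [ 0.2   0.67 -0.56] M [-0.048 -0.044  0.039]
3511 stand top world ((420.748046875, -165.4088592529297), (56.610931396484375, 56.09141540527344), 8.75705623626709)  tool ((0.37877655029296875, 0.2517108917236328), (56.61083984375, 56.09138488769531), 89.98573303222656)
flange y z [0.17230644 1.00550335]
yaw 8.742762770835183
```

View pics/w22.png

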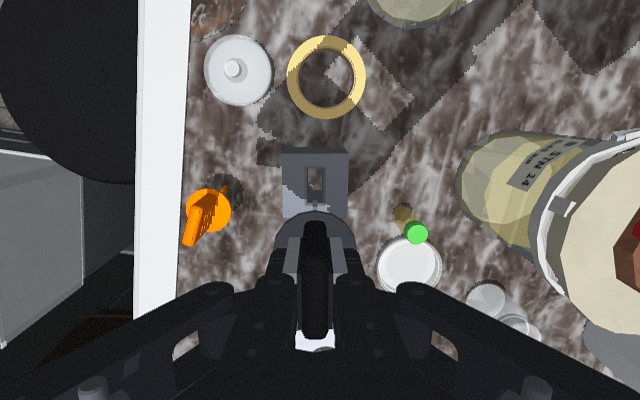

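The stand is centred under the key within 1 mm and aligned (8.7°). Lowering.

```bash
python3 -m crank '[[0,0.03,0,-0.0008,0],[0,0.03,0,0,0],[0,0.02,0,0,0],[0,0,0,0,0],[0,0,0,0,0]]' >/dev/null; python3 st.py; python3 -m crank '[[0,0.015,0,0,0],[0,0.015,0,0,0],[0,0.01,0,0,0],[0,0,0,0,0],[0,0,0,0,0]]' >/dev/null; python3 st.py; python3 -m crank '[[0,0.004,0,0,0],[0,0.002,0,0,0],[0,0,0,0,0],[0,0,0,0,0]]' >/dev/null; python3 st.py; python3 -m crank '[[0,0.002,0,0,0],[0,0,0,0,0],[0,0,0,0,0]]' >/dev/null; python3 st.py
```

```text
z 0.1094 xy 0.4201 -0.1664 yaw 0.154 F [-0.3  0.   0.3] M [ 0.038 -0.023 -0.014] gap 0.110 q6 -2.350
   z 0.0699 xy 0.4205 -0.1666 yaw 0.155 F [ 0.2  0.2 -0.1] M [-0.028  0.016 -0.006] gap 0.105 q6 -2.351
   z 0.0634 xy 0.4201 -0.1664 yaw 0.155 F [-0.2 -0.3 -0.4] M [0.017 0.015 0.035] gap 0.108 q6 -2.351
   z 0.0612 xy 0.4201 -0.1664 yaw 0.155 F [-0.5  0.5 -0.5] M [ 0.05  -0.014  0.024] gap 0.113 q6 -2.351
```

```bash
python3 -m crank '[[0,0.001,0,0,0],[0,0,0,0,0],[0,0,0,0,0]]' >/dev/null; python3 st.py; python3 -m crank '[[0,0.001,0,0,0],[0,0,0,0,0],[0,0,0,0,0]]' >/dev/null; python3 st.py; python3 -m crank '[[0,0.0005,0,0,0],[0,0,0,0,0],[0,0,0,0,0]]' >/dev/null; python3 st.py
```

```text
z 0.0603 xy 0.4201 -0.1664 yaw 0.155 F [-0.1 -0.6 -0.8] M [-0.032  0.002  0.005] gap 0.111 q6 -2.351
   z 0.0593 xy 0.4202 -0.1664 yaw 0.155 F [0.2 0.3 0.2] M [ 0.016 -0.015 -0.041] gap 0.109 q6 -2.351
   z 0.0593 xy 0.4202 -0.1664 yaw 0.155 F [-1.   0.7  5.5] M [0.081 0.063 0.06 ] gap 0.111 q6 -2.351
```

The flange is seated at z=0.0593 with 5.5 N. Releasing and withdrawing.

```bash
python3 -m crank '[[0.035,0,0,0,0],[0.035,0,0,0,0],[0.035,0,0,0,0],[0.035,0,0,0,0]]' >/dev/null; python3 st.py; python3 -m crank '[[0.035,-0.01,0,0,0],[0.035,-0.02,0,0,0],[0.035,-0.03,0,0,0],[0.035,-0.03,0,0,0],[0.035,-0.03,0,0,0]]' >/dev/null;  python3 -m crank '[[0.035,-0.04,0,0,0],[0.035,-0.04,0,0,0],[0.035,0,0,0,0],[0.035,0,0,0,0]]' >/dev/null; python3 st.py
python3 - <<'E'
from h import *
d=cam("wrist"); b=d["image"];P=cloud(d); cv2.imwrite("pics/w23.png",b)
near=(abs(P[...,0]-.42)<.035)&(abs(P[...,1]+.165)<.035)
m=near&(b.max(-1)<60)&(P[...,2]>.085)&(P[...,2]<.11); v,u=np.nonzero(m); print("handle top z",np.median(P[v,u,2]),cv2.minAreaRect(P[v,u][:,:2].astype(np.float32)*1000))
m2=near&(P[...,2]>.044)&(P[...,2]<.0515); v,u=np.nonzero(m2); print("stand",cv2.minAreaRect(P[v,u][:,:2].astype(np.float32)*1000),np.median(P[v,u,2]))
m3=near&(P[...,2]>.052)&(P[...,2]<.058); v,u=np.nonzero(m3); print("flange z",np.median(P[v,u,2]),len(v))
d=cam("side"); cv2.imwrite("pics/side23.png",d["image"]); c=d["image"][190:350,200:460]; cv2.imwrite("pics/side23c.png",cv2.resize(c,None,fx=3,fy=3,interpolation=cv2.INTER_CUBIC))
E
```

```text
z 0.0587 xy 0.4200 -0.1663 yaw 0.155 F [0.3 0.6 0. ] M [-0.02   0.067  0.004] gap 0.410 q6 -2.351
   z 0.2601 xy 0.4202 -0.1664 yaw 0.155 F [ 0.  -0.4 -0.1] M [-0.    -0.058 -0.036] gap 0.409 q6 -2.351
handle top z 0.09601085034184209 ((420.7659606933594, -165.80496215820312), (33.20479965209961, 9.36612606048584), 8.936880111694336)
stand ((420.2846984863281, -165.30221557617188), (55.62671661376953, 56.00130081176758), 9.00480842590332) 0.050447607027134966
flange z 0.05449197775601933 800
```

View pics/w23.png

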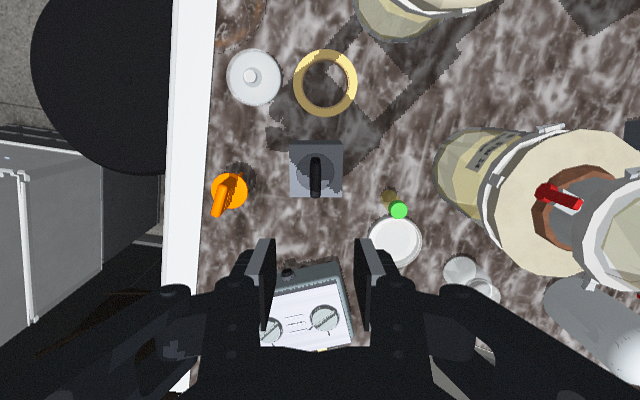

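View pics/side23c.png

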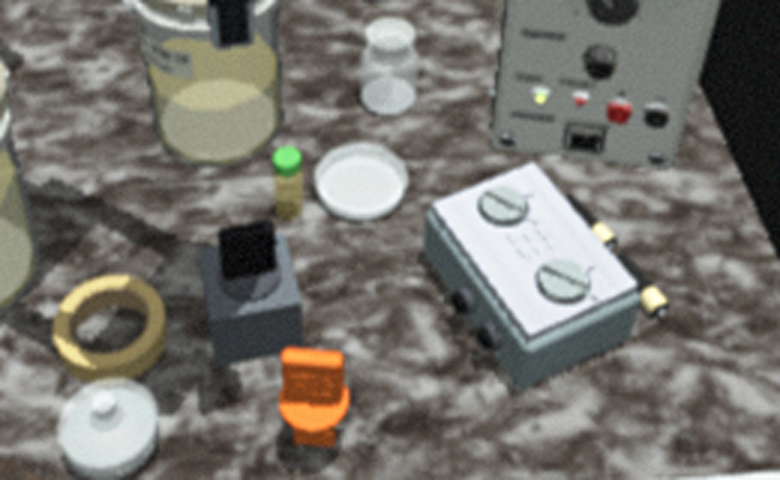

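The key stands upright and fully down, with its top at 96 mm and its flange at 54 mm. Both slots are parallel, the bystanders have not moved, and the arm is clear. Handing in.

```bash
python3 -c "
from station import manip
print(manip.sense()['t']); print(manip.sign_off())"
```

```text
28.7
the job is handed in; nothing more can be done
None
```

The open stud is fastened and the key is back in its stand. I handed in at 28.7 s; no verdict was reported.

**What I did:** I took the black key from its stand and set the blade in the proud stud's slot. I pressed to the inner stop at 10–12 N and turned clockwise about 1.0–1.1 rad, until a firm stop was felt at 0.1–0.2 N·m. Then I let it up slowly, withdrew the key and put it back in the stand.

**Last checks:**
- **Stud:** the spring force ended at about 2 mm of press. After I withdrew the key, the stud's top read 63.2 mm against 63.1 mm for its fellow, and the slot pointed at its fastened tick.
- **Key:** it stands upright and fully down. Its flange is at 54 mm on the 50 mm stand, the handle top is at 96 mm, and the handle lines up with the stand within 0.1°.
- **Other things:** they look unmoved in the side view, and the gripper is open and clear of everything.

**What didn't go cleanly:**
- **No distinct click:** I did not feel one; the catch was judged from the stop, the release height and the level comparison.
- **Blade jam:** while I eased the press off, the blade jammed in the slot with up to about 5 N sideways. I relieved it with a small shift and a slight turn back before lifting out.

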